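# Set out the camera stall's display board

### The arm

A 6-joint arm with a two-finger parallel gripper is mounted at the origin on the work surface. World frame = base frame: x ahead of the robot, y to its left, z up, the work surface at z = 0. Lengths are in m, angles in degrees, forces in N, time in s.
With the tool pointing down it reaches from about 0.35 to 0.875 m from the base axis. Payload 4.2 kg.
Tool frame: the origin (TCP) lies midway between the tips of the shut fingers; the grasp point (between the pads) lies 19 mm behind it (r.pinch_z is the distance from the TCP to the grasp point, in m); z points along the fingers, y is the line along which they close (so a half turn about z gives the same grasp; the last joint's range is limited). The gripper opens to 87 mm and grips with 3 to 60 N. Pads are 19 mm wide; open, the fingers measure 117 mm over their backs; the gripper's body (75 mm by 190 mm) begins 51 mm behind the grasp point.
Start: joints at [81.681, 22.042, 0.453, 0, -68.411, -14.817], TCP at [0.246, 0.575, 0.191] pointing down, gripper open.
Joint ranges: [-179.83, 179.83], [-69.29, 118.12], [-61.27, 80.66], [-181.25, 117.63], [-171.15, -9.14], [-177.46, 177.46]. Speed limits (degrees/s): [159.86, 159.86, 180, 180, 180, 180].

### API

Orientations are given as a 3x3 rotation matrix whose columns are the frame's x, y, z axes.
In Python, from station import r, imaging, models gives the robot as it stands. The module is installed in compiled form; this text tells all that it offers.
- The arm moves only by the tool apply_moves, never from a script. Its argument "moves" is a list of rows, each a list of 2 entries, a list of its own where there are three numbers: the shift along the tool's x, y, z in m, then the turn about the tool's z in degrees. A call has 1 to 5 rows; each row shifts and turns the commanded pose from where the row before left it, along the tool's axes as they then stand; what a row does not reach is not made up. A row lasts 1/12 s, in which the tool goes at most 41.7 mm and 7.16 degrees, less where a joint would pass 70% of its speed; a pose out of reach is approached as far as the arm can. A call is refused whole if a number of a shift passes 0.0417 or a number of a turn 7.16, either way. A call with a gripper value outside its range is refused whole. "hand" is the finger opening in m, from 0 to 0.087, set as the call begins (left out, the last holds). The fingers move at their own pace and stop on an object; the grip force is fixed at half the most. Time passes only in rows, so rows that do not move let the fingers close. It gives the time, the measured TCP pose, the force, the opening and the grip force at its end, in the units of the state.
- r.sense(): the state, without advancing time (a new reading comes with each control period).
- imaging.capture(name): name is "side" or "top"; returns a dict with "frame" (400x640x3 uint8, blue, green, red), "intrinsics" (3x3 intrinsics, pixels), "eye" and "orientation" of the camera in the world. Camera axes: x right, y down, z forward; pixel columns grow to the right and rows downward; lengths in m; the calibration is good to about 2 mm. A picture is of the moment at which its call begins. There is no depth.
- r.finish_job(): hands the job in; it is judged then, once.
Trained networks look in a picture, given as the dict that the camera call returned (one of the last four; its "shot" number tells which), for a name from the list of things; names that differ only in an ending like _2 or _b are one class to them, and where a whole thing is asked for, a point or a joint stands for the part that bears it (a point fixed in the world has none). Each returns a list of dicts, best first, with "confidence" (0 to 1); they miss things now and then, are a little off and sometimes report something else, mostly with a low value. They report only what shows in the picture. A call takes as long as a camera call. They do not tell look-alikes from the thing itself.
- models.cut_out(picture, target): "region" (400x640 bool, what is visible of it) and "extent" ([left, top, width, height] as shares, 0 to 1, of the picture: columns of its width, rows of its height, round what is visible of it).
- models.place_of(picture, target): "at" ([column, row] as shares, 0 to 1, of the picture: columns of its width, rows of its height: a listed point, or the origin of a listed thing).
The state is a dict: "time_s": time; "joints": joint angles; "joint_velocities": joint speeds; "effort": joint torques, N m; "tcp_pos": TCP position; "ee_rot": TCP orientation; "wrist_force": force on the tool from outside, world axes, zero at the start; "moment": the same for the moment, N m; "gripper_width": opening from 0.0 (shut) to 1.0 (fully open); "gripper_force": force on a finger pad.
Only numpy, scipy, OpenCV 4.12 (cv2) and the standard library are available. Lean on these libraries where they do the work, as an engineer would, in place of code of your own. Each camera call takes 0.05 s, during which the arm holds its last target. There are 200 camera calls.

### The job

Lay out the stall's display on the dark board: stand the ribbed lens hood in the middle of the round plinth and put the larger brass cap squarely on top of it to close it, and lay the light meter, dial up, in the middle of the oblong plinth with its long side along the plinth's. Stand the film canister on the board straight behind the middle of the oblong plinth (towards the board's brass-edged back, away from the robot), about a finger's width (20 mm) clear of it, and lay the smaller brass cap flat on the board midway between the two plinths' centres. Leave the loose standing lens where it is, upright, and let go of everything.

Things in the scene. Friction and masses are not known exactly. Their poses are not given: they have to be found in the camera images.
- board: Dark wooden display board lying fixed on the table, 200 mm front to back (its x) by 300 mm wide (its y), 12 mm thick; a brass strip 6 mm wide, 8 mm high runs along its back edge. Its x axis points to the back (brass strip), away from the robot; its y axis to the left as the robot sees it. Origin: centre of its underside, so its top is at z = 0.012.
- plinth_round: Round cork plinth, 80 mm across, 20 mm high, fixed on the board towards one end (left or right varies): its centre is 95 mm from the board's centre along the board's y and 35 mm in front of it (x = -0.035 in the board's frame). Origin: centre of its underside; its top is 20 mm above the origin.
- plinth_oblong: Rectangular cork plinth, 60 mm front to back (its x, parallel to the board's x) by 84 mm wide (its y), 20 mm high, fixed on the board at the other end, also 95 mm from the board's centre along y and at x = -0.035 in the board's frame. Origin: centre of its underside; its top is 20 mm above the origin.
- hood: Ribbed aluminium lens hood: an open tube 54 mm across outside (56 mm over its fine ribs in the picture), 46 mm inside, 36 mm tall, standing on the table on its end. Origin: centre of its underside, z up.
- cap_large: The larger brass lens cap: a disc 54 mm across, 14 mm thick, lying flat. Origin: centre of its underside, z up.
- cap_small: The smaller brass lens cap: a disc 36 mm across, 14 mm thick, lying flat. Origin: centre of its underside, z up.
- meter: Black bakelite light meter, a flat block 44 mm (its x) by 64 mm (its y, the long way) by 24 mm high, lying on its back with a pale scale window and a round dial upwards. Lies with its long way roughly left-right (yaw within about 0.5 rad). Origin: centre of its underside, z up.
- canister: Red plastic film canister with a black lid, 32 mm across (lid 33 mm), 50 mm tall, standing upright. Origin: centre of its underside, z up.
- lens: Bystander, not to be disturbed: a black camera lens standing loose on its end, 62 mm across (64 mm over its rubber grip), 55 mm tall, glass upwards. Origin: centre of its underside.
Not all that is in view belongs to the job. What is shaped like the cap_large but grey is not meant. What is shaped like the cap_small but green is not meant.

How it is judged:
By the outcome, as a careful person would: the job done as asked, in the order asked, and still so for the second after the job is handed in, with the robot touching nothing.
It also fails if it takes over 128 s, if anything falls off the work surface, if the arm or the gripper's body presses on something with over 40 N, if the wrist force passes 120 N, or if a joint passes its speed limit or range.

## Working session

There is one attempt and no reset: what is moved stays moved. The work goes in short steps, Python scripts to look and compute and a tool call to move; the robot and the scene stay as the last step left them, time stands still between calls to the robot, and variables do not carry over. Pictures are saved under pics/ and viewed, at most 14 in all, crops included, and the job is handed in when it is done.

Besides the shell and the picture viewer there is one more tool, called after "Emit:" in YAML: its name, and indented under it one key for each argument. apply_moves: Moves the arm, as the interface text tells. Its arguments: {"type":"object","properties":{"moves":{"type":"array"},"hand":{"type":"number"}},"required":["moves"]}

```bash
mkdir -p pics
python3 - <<'E'
from station import r, imaging, models
import cv2, json
s=r.sense(); print({k:s[k] for k in('time_s','tcp_pos','ee_rot','gripper_width')}, r.pinch_z)
for n in('top','side'):
    p=imaging.capture(n); cv2.imwrite(f'pics/{n}0.png',p['frame']); print(n,p['intrinsics'],p['eye'],p['orientation'])
E
```

```text
{'time_s': 0.0, 'tcp_pos': array([0.24526359, 0.5741159 , 0.19013157]), 'ee_rot': array([[ 9.19508249e-01, -3.93069913e-01, -7.89056677e-04],
       [-3.93070695e-01, -9.19505926e-01, -2.06870538e-03],
       [ 8.76035536e-05,  2.21234672e-03, -9.99997549e-01]]), 'gripper_width': 1.0003462739605966} 0.0187
top [[429.29251061   0.         317.86501477]
 [  0.         429.29251061 193.61612841]
 [  0.           0.           1.        ]] [ 0.28295542 -0.00482498  1.06572313] [[ 0.0654048  -0.97295274  0.22155176]
 [-0.99784991 -0.06283365  0.01864124]
 [-0.00421614 -0.22229463 -0.97497042]]
side [[371.85869041   0.         319.27487864]
 [  0.         371.85869041 200.55977073]
 [  0.           0.           1.        ]] [ 0.30135749 -0.68352789  0.42004661] [[ 0.95579766 -0.11894463  0.26889218]
 [-0.29362908 -0.43359289  0.85192674]
 [ 0.01525763 -0.89322415 -0.44935267]]
```

View pics/top0.png

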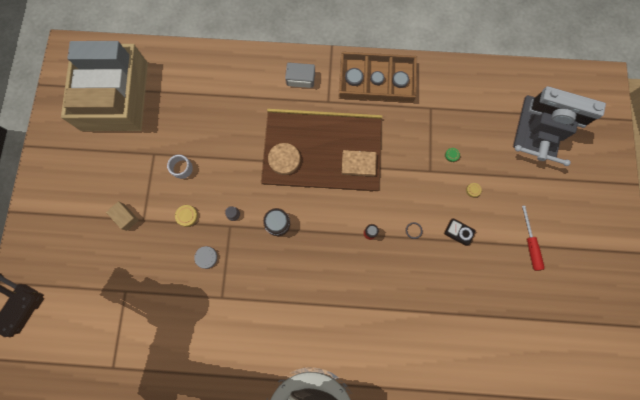

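View pics/side0.png

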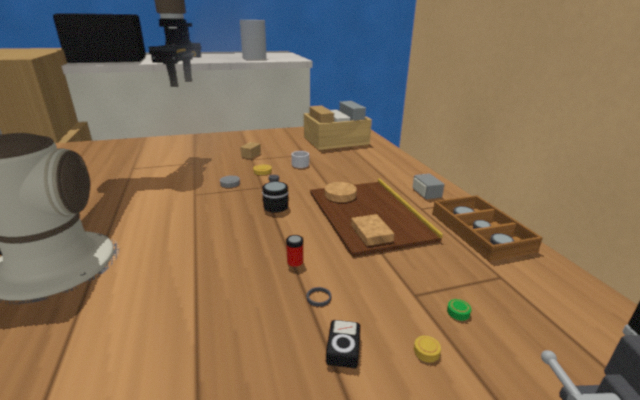

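The top view shows the hood at (179,167), brass large cap (186,215), canister (372,232), meter (460,232), small brass cap (475,190), lens (277,222), round plinth (284,158) on the left and oblong plinth (359,162) on the right. The grey (205,257) and green (453,155) discs are decoys.

```bash
cat > h.py <<'E'
from station import r, imaging, models
import cv2, numpy as np
from scipy.optimize import minimize
def cyl(d,h,z0=0):
    a=np.linspace(0,2*np.pi,48,endpoint=False); c=np.c_[np.cos(a),np.sin(a)]*d/2
    return np.r_[np.c_[c,np.full(48,z0)],np.c_[c,np.full(48,z0+h)]]
def box(x,y,h,z0=0):
    return np.array([[i*x/2,j*y/2,z0+k*h] for i in(-1,1) for j in(-1,1) for k in(0,1)])
SH=dict(board=box(.2,.3,.012),plinth_round=cyl(.08,.02),plinth_oblong=box(.06,.084,.02),hood=cyl(.055,.036),
 cap_large=cyl(.054,.014),cap_small=cyl(.036,.014),meter=box(.044,.064,.024),canister=cyl(.0325,.05),lens=cyl(.063,.055))
def proj(p,P):
    c=(P-p['eye'])@p['orientation']; k=p['intrinsics']
    return np.c_[c[:,0]/c[:,2]*k[0,0]+k[0,2],c[:,1]/c[:,2]*k[1,1]+k[1,2]]
def ray(p,uv,z):
    k=p['intrinsics']; d=p['orientation']@np.array([(uv[0]-k[0,2])/k[0,0],(uv[1]-k[1,2])/k[1,1],1])
    return (p['eye']+d*(z-p['eye'][2])/d[2])[:2]
def mask(p,name,near=None):
    """best cut-out of name (nearest to world point near, if given)"""
    o=[c for c in models.cut_out(p,name) if c['region'].sum()>20]
    if not o: return None,0
    if near is not None:
        uv=proj(p,np.array([near]))[0]
        o.sort(key=lambda c:np.hypot(*(np.argwhere(c['region']).mean(0)[::-1]-uv)))
        if np.hypot(*(np.argwhere(o[0]['region']).mean(0)[::-1]-uv))>14: return None,0
    return o[0]['region'],o[0]['confidence']
def fit(name,obs,x0,z=0.,yaw=None):
    """obs: [(picture, mask)]; pose x,y(,yaw) whose hull outline matches the masks best"""
    S=8; data=[]
    for p,m in obs:
        cn,_=cv2.findContours(m.astype(np.uint8),0,2); h=cv2.convexHull(np.vstack(cn))[:,0]
        lo=h.min(0)-8; w,hh=h.max(0)-lo+9
        M=m[lo[1]:lo[1]+hh,lo[0]:lo[0]+w].astype(np.uint8)
        F=cv2.resize(M*255,None,fx=S,fy=S,interpolation=cv2.INTER_CUBIC)>127
        if name in('board','hood','meter'):
            c2=np.vstack(cv2.findContours(F.astype(np.uint8),0,2)[0]); G=np.zeros(F.shape,np.uint8)
            cv2.fillConvexPoly(G,cv2.convexHull(c2),1); F=G>0
        data.append((p,lo,F))
    def cost(v):
        a=v[2]*.1 if yaw is not None else 0; R=np.array([[np.cos(a),-np.sin(a)],[np.sin(a),np.cos(a)]])
        P=SH[name].copy(); P[:,:2]=P[:,:2]@R.T+v[:2]*.01; P[:,2]+=z; e=0
        for p,lo,F in data:
            q=((proj(p,P)-lo+.5)*S-.5); G=np.zeros(F.shape,np.uint8)
            cv2.fillConvexPoly(G,cv2.convexHull(np.round(q).astype(np.int32)),1)
            e+=1-(F&(G>0)).sum()/(F|(G>0)).sum()
        return e/len(data)
    v0=[x0[0]*100,x0[1]*100]+([yaw*10] if yaw is not None else [])
    s=np.vstack([v0]+[np.array(v0)+d for d in np.eye(len(v0))*.8])
    o=minimize(cost,v0,method='Nelder-Mead',options=dict(initial_simplex=s,xatol=.005,fatol=1e-4))
    v=o.x*.01
    if yaw is not None: v[2]=o.x[2]*.1
    return v,o.fun
E
cat > m0.py <<'E'
from h import *
t=imaging.capture('top'); s=imaging.capture('side')
px=dict(board=(322,150),plinth_round=(284,158),plinth_oblong=(359,162),hood=(179,167),cap_large=(186,215),cap_small=(475,190),meter=(460,232),canister=(372,232),lens=(277,222))
for n,u in px.items():
    z=.012 if 'plinth' in n else 0; hz=SH[n][:,2].max()/2+z
    g=ray(t,u,hz); yw={'board':0.,'meter':0.,'plinth_oblong':0.}.get(n); out=[]; ob=[]
    for p in(t,s):
        m,c=mask(p,n,[*g,hz])
        if m is None: out.append('none'); continue
        ob.append((p,m)); v,e=fit(n,[(p,m)],g,z,yw); out.append((np.round(v,4).tolist(),round(e,3),round(c,2)))
    b=fit(n,ob,g,z,yw) if ob else None
    print(n,'top',out[0],'side',out[1],'both',b and (np.round(b[0],4).tolist(),round(b[1],3)))
E
python3 m0.py
```

```text
board top ([0.6418, 0.0137, 0.006], np.float64(0.034), 0.75) side ([0.6432, 0.0134, -0.0023], np.float64(0.048), 0.95) both ([0.6426, 0.0135, 0.0009], np.float64(0.042))
plinth_round top ([0.6057, 0.1091], np.float64(0.033), 0.86) side ([0.6065, 0.1082], np.float64(0.057), 0.67) both ([0.6061, 0.109], np.float64(0.049))
plinth_oblong top ([0.6063, -0.0809, -0.0069], np.float64(0.042), 0.62) side ([0.6054, -0.0828, -0.0081], np.float64(0.051), 0.84) both ([0.6063, -0.0815, -0.0057], np.float64(0.051))
hood top ([0.5693, 0.3712], np.float64(0.058), 0.58) side ([0.569, 0.3683], np.float64(0.063), 0.57) both ([0.5692, 0.3703], np.float64(0.071))
cap_large top ([0.4468, 0.3423], np.float64(0.059), 0.96) side ([0.4494, 0.3398], np.float64(0.261), 0.58) both ([0.4469, 0.3422], np.float64(0.166))
cap_small top ([0.5583, -0.3756], np.float64(0.059), 0.59) side ([0.5589, -0.377], np.float64(0.074), 0.62) both ([0.5585, -0.3762], np.float64(0.076))
meter top ([0.4492, -0.3379, -0.4458], np.float64(0.05), 0.7) side ([0.4499, -0.3372, -0.439], np.float64(0.063), 0.63) both ([0.4494, -0.3376, -0.4287], np.float64(0.059))
canister top ([0.4335, -0.1176], np.float64(0.098), 0.69) side ([0.4327, -0.1191], np.float64(0.051), 0.73) both ([0.4332, -0.1181], np.float64(0.078))
lens top ([0.4418, 0.1105], np.float64(0.055), 0.89) side ([0.4416, 0.1115], np.float64(0.099), 0.72) both ([0.4418, 0.1108], np.float64(0.077))
```

Emit:
apply_moves:
  moves:
    - [[0, 0, 0], -5.8]
    - [[0, 0, 0], -5.8]
    - [[0, 0, 0], -5.8]
    - [[0, 0, 0], -5.75]
    - [[0, 0, 0], 0]
  hand: 0.087

```text
time_s: 1.52
tcp_pos: [0.2455, 0.5748, 0.1913]
ee_rot: [[1.0, 0.002, -0.0], [0.002, -1.0, 0.0], [-0.0, -0.0, -1.0]]
wrist_force: [0.3, -0.1, -0.1]
gripper_width: 1.0
gripper_force: 0.0
```

Emit:
apply_moves:
  moves:
    - [[0.036, 0.0225, 0], 0]
    - [[0.036, 0.0225, 0], 0]
    - [[0.036, 0.0225, 0], 0]
    - [[0.036, 0.0225, 0], 0]
    - [[0.036, 0.0225, 0], 0]

```text
time_s: 1.93
tcp_pos: [0.4235, 0.4632, 0.1915]
ee_rot: [[1.0, -0.002, 0.0], [-0.002, -1.0, 0.0], [0.0, -0.0, -1.0]]
wrist_force: [0.6, 0.7, -0.5]
gripper_width: 1.002
gripper_force: 0.0
```

Emit:
apply_moves:
  moves:
    - [[0.036, 0.0225, 0], 0]
    - [[0.036, 0.0225, 0], 0]
    - [[0.036, 0.0225, 0], 0]
    - [[0.036, 0.0225, 0], 0]
    - [[0, 0, 0], 0]

```text
time_s: 2.35
tcp_pos: [0.5688, 0.3715, 0.1904]
ee_rot: [[1.0, -0.01, 0.001], [-0.01, -1.0, -0.002], [0.001, 0.001, -1.0]]
wrist_force: [0.3, 0.6, -0.2]
gripper_width: 0.998
gripper_force: 0.0
```

Emit:
apply_moves:
  moves:
    - [[-0.001, 0.002, 0.04], 0]
    - [[0, 0, 0.04], 0]
    - [[0, 0, 0.04], 0]
    - [[0, 0, 0.04], 0]
    - [[0, 0, 0.015], 0]

```text
time_s: 2.77
tcp_pos: [0.559, 0.3711, 0.0096]
ee_rot: [[1.0, -0.004, -0.009], [-0.004, -1.0, -0.007], [-0.008, 0.007, -1.0]]
wrist_force: [-0.1, -1.0, -1.0]
gripper_width: 1.001
gripper_force: 0.0
```

Emit:
apply_moves:
  moves:
    - [[0, 0, 0.007], 0]
    - [[0, 0, 0], 0]

```text
time_s: 2.93
tcp_pos: [0.5618, 0.3734, 0.0073]
ee_rot: [[1.0, -0.001, -0.002], [-0.001, -1.0, -0.003], [-0.002, 0.003, -1.0]]
wrist_force: [-0.1, 0.4, 0.2]
gripper_width: 1.003
gripper_force: 0.0
```

Emit:
apply_moves:
  moves:
    - [[0, 0, 0], 0]
    - [[0, 0, 0], 0]
    - [[0, 0, 0], 0]
    - [[0, 0, 0], 0]
    - [[0, 0, 0], 0]
  hand: 0.03

```text
time_s: 3.35
tcp_pos: [0.563, 0.3746, 0.0106]
ee_rot: [[1.0, 0.0, 0.002], [0.0, -1.0, 0.002], [0.002, -0.002, -1.0]]
wrist_force: [0.6, 0.1, 0.0]
gripper_width: 0.707
gripper_force: 0.0
```

Emit:
apply_moves:
  moves:
    - [[0, 0, 0], 0]
    - [[0, 0, 0], 0]
    - [[0, 0, 0], 0]
    - [[0, 0, 0], 0]
    - [[0, 0, 0], 0]

```text
time_s: 3.77
tcp_pos: [0.5626, 0.374, 0.0092]
ee_rot: [[1.0, 0.0, -0.0], [0.0, -1.0, -0.0], [-0.0, 0.0, -1.0]]
wrist_force: [-0.1, 0.1, 0.7]
gripper_width: 0.376
gripper_force: 0.0
```

Run:
```python
from h import *
s=r.sense();print(s['tcp_pos'],s['gripper_width'],s['gripper_force'])
t=imaging.capture('top'); q=imaging.capture('side')
a=cv2.resize(t['frame'][110:230,110:260],None,fx=3.2,fy=3.2,interpolation=2);b=cv2.resize(q['frame'][90:220,200:380],None,fx=2.2,fy=2.2,interpolation=2)
c=np.zeros((400,a.shape[1]+b.shape[1],3),np.uint8);c[:a.shape[0],:a.shape[1]]=a;c[:b.shape[0],a.shape[1]:]=b;c=cv2.resize(c,(790,int(400*790/c.shape[1])));cv2.imwrite('pics/a1.png',c)
```

```text
[0.56257439 0.37404947 0.00917762] 0.37614265464456903 0.0
```

View pics/a1.png

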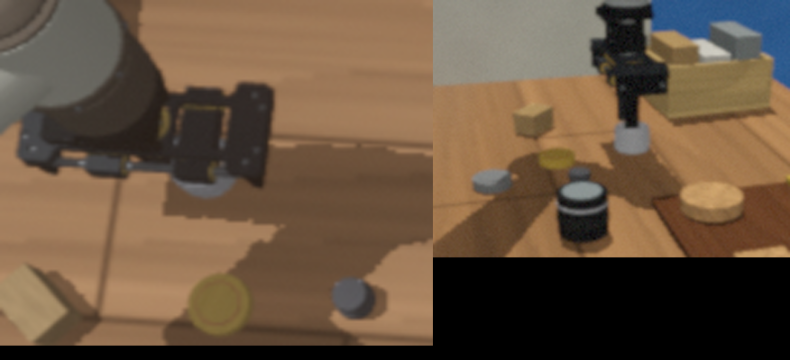

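The gripper is over the hood, but the near finger seems to lie behind the hood's front wall; zooming in on the side view.

Run:
```python
from h import *
q=imaging.capture('side')
cv2.imwrite('pics/a2.png',cv2.resize(q['frame'][110:180,260:340],None,fx=8,fy=8,interpolation=2))
for p in (q,imaging.capture('top')):
    m,c=mask(p,'hood',[.569,.370,.018])
    if m is not None:
        ys,xs=np.where(m); print(c,m.sum(),xs.min(),xs.max(),ys.min(),ys.max(),fit('hood',[(p,m)],(.569,.37)))
    print(proj(p,SH['hood']+[.569,.3703,0]).min(0),proj(p,SH['hood']+[.569,.3703,0]).max(0), proj(p,np.array([[.563,.374,.009]])))
```

```text
0.48 239 292 309 152 167 (array([0.56976444, 0.36770794]), np.float64(0.07100881488736532))
[290.93991126 150.17902443] [308.86671507 167.37091726] [[297.8140206 161.1538967]]
[166.49387402 153.98810265] [192.64985242 178.74601   ] [[179.14917989 169.65230119]]
```

View pics/a2.png

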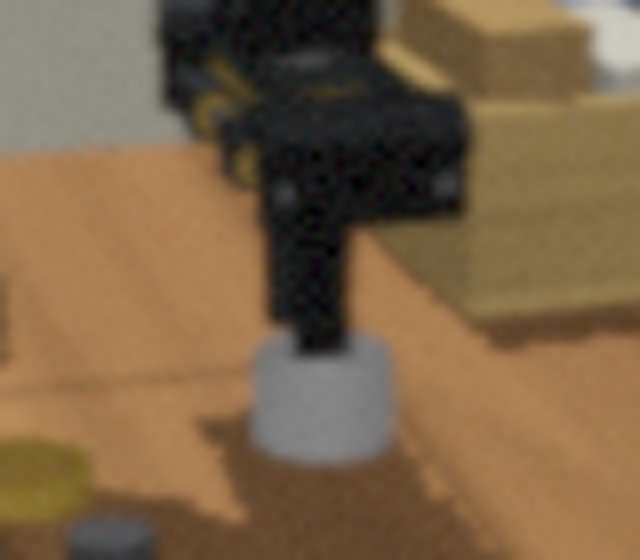

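Run:
```python
from h import *
q=imaging.capture('side')
for n,P in dict(near=[.569,.343,.036],centre=[.569,.37,.036],far=[.569,.397,.036],nearbot=[.569,.343,0]).items(): print(n,proj(q,np.array([P])))
k=q['intrinsics']
for uv in((300,154),(300,152.5),(294,152)):
    d=q['orientation']@np.array([(uv[0]-k[0,2])/k[0,0],(uv[1]-k[1,2])/k[1,1],1])
    for y in(.33,.343,.358): print(uv,y,q['eye']+d*(y-q['eye'][1])/d[1])
for i in range(6):
    s=r.sense(); print(s['time_s'],np.round(s['tcp_pos'],4),s['gripper_width'],s['joints'].round(2)); imaging.capture('side')
```

```text
near [[302.17304701 156.06890525]]
centre [[299.93612802 153.15316552]]
far [[297.78753619 150.35255691]]
nearbot [[302.23682064 167.23588311]]
(300, 154) 0.33 [0.55901088 0.33       0.04793065]
(300, 154) 0.343 [0.56231567 0.343      0.04315771]
(300, 154) 0.358 [0.56612889 0.358      0.03765047]
(300, 152.5) 0.33 [0.5590495  0.33       0.05259132]
(300, 152.5) 0.343 [0.56235478 0.343      0.04787816]
(300, 152.5) 0.358 [0.56616857 0.358      0.0424399 ]
(294, 152) 0.33 [0.54091327 0.33       0.05573928]
(294, 152) 0.343 [0.54398592 0.343      0.0510665 ]
(294, 152) 0.358 [0.5475313  0.358      0.04567483]
4.1167 [0.5626 0.374  0.0092] 0.34880610203457824 [ 47.3   36.07  -3.78   0.   -50.16  42.71]
4.1667 [0.5626 0.3741 0.0092] 0.34619173781459894 [ 47.3   36.07  -3.78  -0.   -50.16  42.71]
4.2167 [0.5626 0.374  0.0092] 0.34130892140124064 [ 47.3   36.07  -3.78  -0.   -50.16  42.71]
4.2667 [0.5626 0.374  0.0092] 0.3452775248867566 [ 47.3   36.07  -3.78   0.   -50.16  42.71]
4.3167 [0.5626 0.374  0.0092] 0.3504014467125232 [ 47.3   36.07  -3.78  -0.   -50.16  42.71]
4.3667 [0.5626 0.3741 0.0093] 0.3432553140674755 [ 47.3   36.06  -3.78   0.   -50.16  42.71]
```

Emit:
apply_moves:
  moves:
    - [[0, 0, -0.02], 0]
    - [[0, 0, -0.02], 0]
    - [[0, 0, -0.02], 0]
    - [[0, 0, 0], 0]
    - [[0, 0, 0], 0]

```text
time_s: 4.83
tcp_pos: [0.5632, 0.3747, 0.0708]
ee_rot: [[1.0, 0.0, 0.002], [0.0, -1.0, 0.002], [0.002, -0.002, -1.0]]
wrist_force: [0.0, 0.2, -0.7]
gripper_width: 0.343
gripper_force: 0.0
```

Run:
```python
from h import *
s=r.sense(); T=s['tcp_pos']; print(T)
q=imaging.capture('side'); f=cv2.resize(q['frame'][90:190,250:350],None,fx=6,fy=6,interpolation=2)
for P,c in((T,(0,0,255)),(T+[0,-.015,0],(0,255,0)),(T+[0,.015,0],(255,0,0))):
    u=(proj(q,np.array([P]))[0]-[250,90]+.5)*6; cv2.drawMarker(f,tuple(int(i) for i in u),c,0,14,1)
cv2.imwrite('pics/a3.png',f)
```

```text
[0.56319165 0.37474676 0.07079   ]
```

View pics/a3.png

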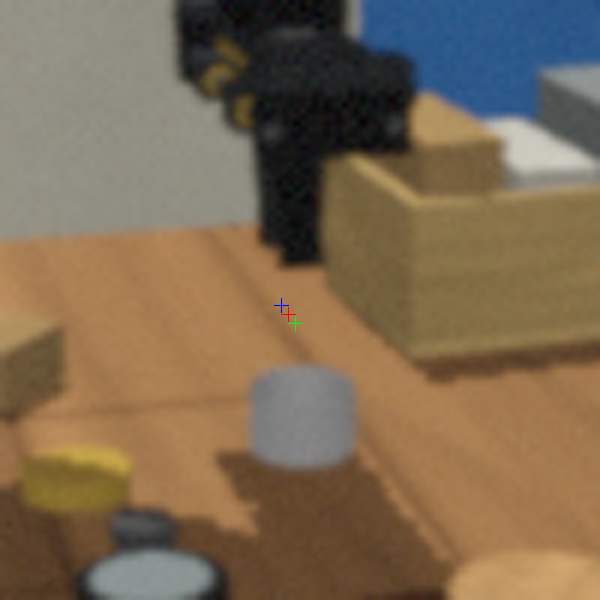

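The visible tips sit about 9 px (≈30 mm) above where the reported TCP projects; checking the top view to tell height from sideways error.

Run:
```python
from h import *
s=r.sense(); T=s['tcp_pos']; print(s['joints'])
q=imaging.capture('top'); x0,y0=90,90; f=cv2.resize(q['frame'][y0:y0+110,x0:x0+130],None,fx=6,fy=6,interpolation=2)
for dz,c in((0,(0,0,255)),(.07,(0,255,0)),(.15,(255,0,0))):
  for d in(([0,0],),([.0375,.095],[.0375,-.095],[-.0375,-.095],[-.0375,.095]))[dz==.07]:
    u=(proj(q,np.array([T+[*d,dz]]))[0]-[x0,y0]+.5)*6; cv2.drawMarker(f,tuple(int(i) for i in u),c,0,14,2)
cv2.imwrite('pics/a4.png',f)
```

```text
[ 4.73011576e+01  3.24203008e+01 -6.82804849e-01 -3.26535888e-02
 -5.68831845e+01  4.27131120e+01]
```

View pics/a4.png

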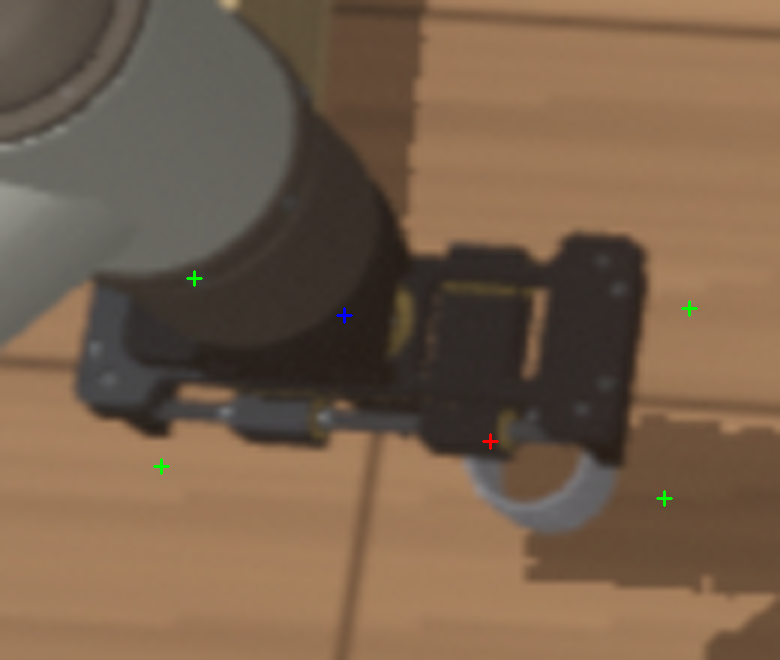

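Emit:
apply_moves:
  moves:
    - [[0.006, 0.004, 0], 0]
    - [[0, 0, 0], 0]
    - [[0, 0, 0], 0]
    - [[0, 0, 0], 0]
    - [[0, 0, 0], 0]
  hand: 0.087

```text
time_s: 5.35
tcp_pos: [0.5686, 0.3699, 0.0688]
ee_rot: [[1.0, 0.0, -0.0], [0.0, -1.0, -0.0], [-0.0, 0.0, -1.0]]
wrist_force: [0.5, -0.1, -0.9]
gripper_width: 0.64
gripper_force: 0.0
```

Emit:
apply_moves:
  moves:
    - [[0, 0, 0], 0]
    - [[0, 0, 0], 0]
    - [[0, 0, 0.02], 0]
    - [[0, 0, 0.02], 0]
    - [[0, 0, 0.02], 0]

```text
time_s: 5.77
tcp_pos: [0.5688, 0.3704, 0.0092]
ee_rot: [[1.0, 0.0, 0.001], [0.0, -1.0, 0.001], [0.001, -0.001, -1.0]]
wrist_force: [-0.4, -0.2, -0.2]
gripper_width: 0.969
gripper_force: 0.0
```

Run:
```python
from h import *
s=r.sense(); T=s['tcp_pos']; print(T,s['gripper_width'],s['wrist_force'])
q=imaging.capture('side'); f=cv2.resize(q['frame'][90:190,250:350],None,fx=6,fy=6,interpolation=2)
for P,c in((T,(0,0,255)),(T+[0,-.0435,0],(0,255,0)),(T+[0,.0435,0],(255,0,0))):
    u=(proj(q,np.array([P]))[0]-[250,90]+.5)*6; cv2.drawMarker(f,tuple(int(i) for i in u),c,0,14,1)
cv2.imwrite('pics/a5.png',f)
```

```text
[0.56875118 0.37043085 0.00918026] 0.9692591897754971 [-0.38207946 -0.23417545 -0.22633092]
```

View pics/a5.png

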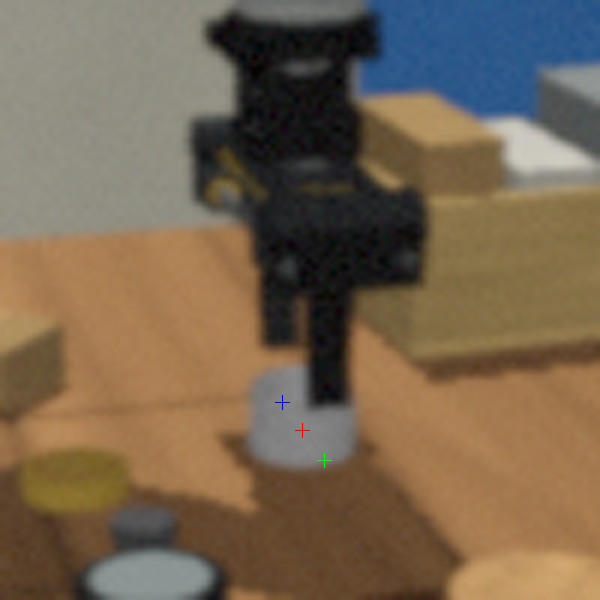

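The tips are really ~27 mm above the reported TCP (near tip at (308,158), hood half uncovered), so I go by the picture and lower carefully.

Emit:
apply_moves:
  moves:
    - [[0, 0, 0.01], 0]
    - [[0, 0, 0.005], 0]
    - [[0, 0, 0.003], 0]
    - [[0, 0, 0], 0]

```text
time_s: 6.15
tcp_pos: [0.5687, 0.3702, -0.0087]
ee_rot: [[1.0, 0.0, 0.0], [0.0, -1.0, 0.0], [0.0, -0.0, -1.0]]
wrist_force: [0.2, 0.2, -0.2]
gripper_width: 0.995
gripper_force: 0.0
```

```bash
cat > v.py <<'E'
import sys; from h import *
n,x0,y0,w,h_=sys.argv[1],*map(int,sys.argv[2:6]); S=int(sys.argv[6])
s=r.sense(); print(s['time_s'],s['tcp_pos'],s['gripper_width'],s['gripper_force'],s['wrist_force'])
q=imaging.capture(sys.argv[7]); cv2.imwrite(f'pics/{n}.png',cv2.resize(q['frame'][y0:y0+h_,x0:x0+w],None,fx=S,fy=S,interpolation=2))
E
cat > tip.py <<'E'
# lowest row of dark gripper pixels in the column band around the near finger, side view -> tip height
from h import *
s=r.sense(); T=s['tcp_pos']; W=s['gripper_width']*.087/2
q=imaging.capture('side'); k=q['intrinsics']; P=T+[0,-W-.012,.03]
u=int(round(proj(q,np.array([P]))[0,0])); v0=int(proj(q,np.array([P+[0,0,.04]]))[0,1])
col=q['frame'][:,u-1:u+2].mean((1,2)); 
v=v0
while col[v]<70: v+=1
a=col[v-2]; b=col[v+2]; vv=v-1+.5+(70-col[v-1])/(col[v]-col[v-1])-.5
d=q['orientation']@np.array([(u-k[0,2])/k[0,0],(vv-k[1,2])/k[1,1],1]); y=T[1]-W-.012
X=q['eye']+d*(y-q['eye'][1])/d[1]; print('T',T.round(4),'tip z',X[2].round(4),'offset',(X[2]-T[2]).round(4),col[v-3:v+4].round(0), s['wrist_force'].round(1))
E
python3 tip.py
```

```text
T [ 0.5687  0.3702 -0.0087] tip z 0.0241 offset 0.0328 [ 20.  16.  30.  71. 113. 124. 120.] [ 0.2  0.2 -0.2]
```

Emit:
apply_moves:
  moves:
    - [[0, 0, 0.005], 0]
    - [[0, 0, 0.004], 0]
    - [[0, 0, 0], 0]
    - [[0, 0, 0], 0]

```text
time_s: 6.53
tcp_pos: [0.5684, 0.3699, -0.018]
ee_rot: [[1.0, 0.0, -0.0], [0.0, -1.0, -0.0], [-0.0, 0.0, -1.0]]
wrist_force: [0.9, -0.4, 0.8]
gripper_width: 0.999
gripper_force: 0.0
```

Emit:
apply_moves:
  moves:
    - [[0, 0, 0], 0]
    - [[0, 0, 0], 0]
    - [[0, 0, 0], 0]
    - [[0, 0, 0], 0]
    - [[0, 0, 0], 0]
  hand: 0.04

```text
time_s: 6.95
tcp_pos: [0.5687, 0.3701, -0.0176]
ee_rot: [[1.0, 0.0, 0.0], [0.0, -1.0, 0.0], [0.0, -0.0, -1.0]]
wrist_force: [0.1, 0.3, -0.1]
gripper_width: 0.704
gripper_force: 0.0
```

Emit:
apply_moves:
  moves:
    - [[0, 0, 0], 0]
    - [[0, 0, 0], 0]
    - [[0, 0, 0], 0]

```text
time_s: 7.2
tcp_pos: [0.5687, 0.3702, -0.0177]
ee_rot: [[1.0, 0.0, 0.0], [0.0, -1.0, 0.0], [0.0, -0.0, -1.0]]
wrist_force: [1.2, -0.5, 0.4]
gripper_width: 0.611
gripper_force: 30.0
```

Emit:
apply_moves:
  moves:
    - [[0, 0, -0.02], 0]
    - [[0, 0, -0.025], 0]
    - [[0, 0, -0.025], 0]
    - [[0, 0, -0.02], 0]
    - [[0, 0, 0], 0]

```text
time_s: 7.62
tcp_pos: [0.5712, 0.3721, 0.0776]
ee_rot: [[1.0, 0.001, 0.008], [0.001, -1.0, 0.006], [0.008, -0.006, -1.0]]
wrist_force: [0.8, -0.1, -0.6]
gripper_width: 0.616
gripper_force: 30.0
```

Emit:
apply_moves:
  moves:
    - [[0.0035, 0.0225, 0], 0]
    - [[0.0037, 0.029, 0], 0]
    - [[0.0037, 0.029, 0], 0]
    - [[0.0037, 0.029, 0], 0]
    - [[0.0037, 0.029, 0], 0]

```text
time_s: 8.03
tcp_pos: [0.5861, 0.23, 0.0711]
ee_rot: [[1.0, 0.0, -0.002], [0.0, -1.0, -0.001], [-0.002, 0.001, -1.0]]
wrist_force: [-0.3, 0.7, 0.1]
gripper_width: 0.613
gripper_force: 30.0
```

Emit:
apply_moves:
  moves:
    - [[0.0037, 0.029, 0], 0]
    - [[0.0037, 0.029, 0], 0]
    - [[0.0037, 0.029, 0], 0]
    - [[0.0037, 0.0225, 0], 0]
    - [[0.0035, 0.013, 0], 0]

```text
time_s: 8.45
tcp_pos: [0.6043, 0.1064, 0.0713]
ee_rot: [[1.0, -0.002, -0.002], [-0.002, -1.0, -0.001], [-0.002, 0.001, -1.0]]
wrist_force: [-0.5, 0.4, -0.6]
gripper_width: 0.613
gripper_force: 30.0
```

Emit:
apply_moves:
  moves:
    - [[0, 0, 0], 0]
    - [[0, 0, 0], 0]
    - [[0, 0, 0], 0]

```text
time_s: 8.7
tcp_pos: [0.6052, 0.1098, 0.0719]
ee_rot: [[1.0, 0.001, -0.0], [0.001, -1.0, 0.0], [-0.0, -0.0, -1.0]]
wrist_force: [0.2, 0.1, -1.4]
gripper_width: 0.61
gripper_force: 30.0
```

Emit:
apply_moves:
  moves:
    - [[0.0005, 0.0008, 0.015], 0]
    - [[0, 0, 0.015], 0]
    - [[0, 0, 0.015], 0]
    - [[0, 0, 0.007], 0]
    - [[0, 0, 0], 0]

```text
time_s: 9.12
tcp_pos: [0.6042, 0.1089, 0.0182]
ee_rot: [[1.0, 0.002, -0.004], [0.002, -1.0, -0.001], [-0.004, 0.001, -1.0]]
wrist_force: [-0.4, -0.4, -1.4]
gripper_width: 0.615
gripper_force: 30.0
```

Emit:
apply_moves:
  moves:
    - [[0, 0, 0], 0]
    - [[0, 0, 0], 0]
    - [[0, 0, 0], 0]

```text
time_s: 9.37
tcp_pos: [0.6065, 0.1089, 0.0213]
ee_rot: [[1.0, 0.001, 0.002], [0.001, -1.0, 0.001], [0.002, -0.001, -1.0]]
wrist_force: [0.5, 0.1, -0.3]
gripper_width: 0.615
gripper_force: 30.0
```

```bash
python3 tip.py; python3 v.py b1 255 120 200 140 4 side
```

```text
T [0.6065 0.1089 0.0213] tip z 0.0549 offset 0.0335 [ 19.  24.  63. 109. 127. 129. 117.] [ 0.5  0.1 -0.3]
9.4167 [0.60646071 0.10870083 0.02130125] 0.6110400729870021 29.99981075670803 [ 0.41418613  0.07880933 -1.08472797]
```

View pics/b1.png

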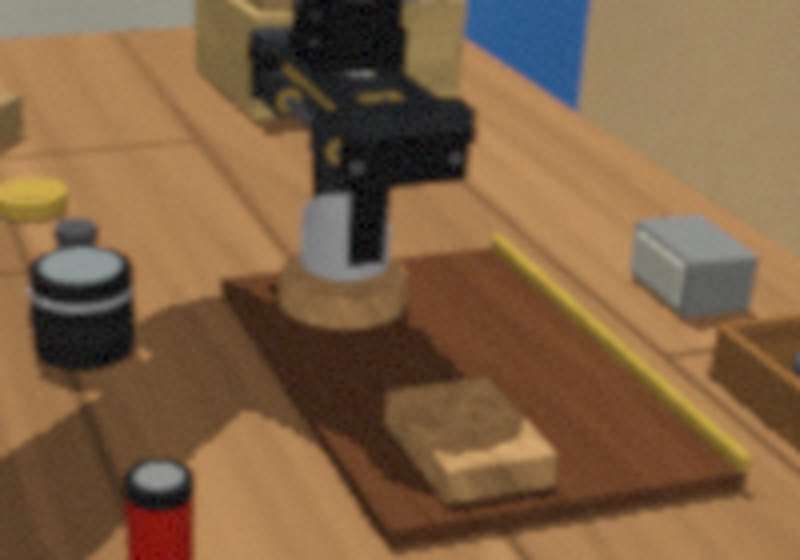

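Emit:
apply_moves:
  moves:
    - [[0, 0, 0.003], 0]
    - [[0, 0, 0.002], 0]
    - [[0, 0, 0.001], 0]
    - [[0, 0, 0], 0]
    - [[0, 0, 0], 0]

```text
time_s: 9.88
tcp_pos: [0.6057, 0.1082, 0.0143]
ee_rot: [[1.0, 0.0, -0.0], [0.0, -1.0, -0.0], [-0.0, 0.0, -1.0]]
wrist_force: [-0.9, -0.3, 1.8]
gripper_width: 0.612
gripper_force: 30.0
```

Emit:
apply_moves:
  moves:
    - [[0, 0, 0.001], 0]
    - [[0, 0, 0], 0]
    - [[0, 0, 0], 0]

```text
time_s: 10.13
tcp_pos: [0.6057, 0.1081, 0.0143]
ee_rot: [[1.0, 0.0, 0.0], [0.0, -1.0, -0.0], [0.0, 0.0, -1.0]]
wrist_force: [-3.1, -0.0, 6.0]
gripper_width: 0.613
gripper_force: 30.0
```

Emit:
apply_moves:
  moves:
    - [[0, 0, 0], 0]
    - [[0, 0, 0], 0]
    - [[0, 0, 0], 0]
    - [[0, 0, 0], 0]
    - [[0, 0, 0], 0]
  hand: 0.087

```text
time_s: 10.55
tcp_pos: [0.6058, 0.1083, 0.013]
ee_rot: [[1.0, 0.0, -0.0], [0.0, -1.0, -0.0], [-0.0, 0.0, -1.0]]
wrist_force: [-0.1, 0.3, -0.3]
gripper_width: 0.906
gripper_force: 0.0
```

Emit:
apply_moves:
  moves:
    - [[0, 0, 0], 0]
    - [[0, 0, -0.015], 0]
    - [[0, 0, -0.025], 0]
    - [[0, 0, -0.025], 0]
    - [[0, 0, -0.025], 0]

```text
time_s: 10.97
tcp_pos: [0.6055, 0.1081, 0.1039]
ee_rot: [[1.0, 0.0, -0.001], [0.0, -1.0, -0.0], [-0.001, 0.0, -1.0]]
wrist_force: [0.6, 0.4, 1.0]
gripper_width: 1.001
gripper_force: 0.0
```

Emit:
apply_moves:
  moves:
    - [[-0.018, -0.025, 0], 0]
    - [[-0.018, -0.027, 0], 0]
    - [[-0.018, -0.027, 0], 0]
    - [[-0.018, -0.027, 0], 0]
    - [[-0.018, -0.027, 0], 0]

```text
time_s: 11.38
tcp_pos: [0.5148, 0.2422, 0.1033]
ee_rot: [[1.0, -0.0, 0.0], [-0.0, -1.0, 0.0], [0.0, -0.0, -1.0]]
wrist_force: [0.1, 0.1, 0.2]
gripper_width: 1.003
gripper_force: 0.0
```

Emit:
apply_moves:
  moves:
    - [[-0.018, -0.027, 0], 0]
    - [[-0.018, -0.027, 0], 0]
    - [[-0.018, -0.027, 0], 0]
    - [[-0.015, -0.02, 0], 0]
    - [[0, 0, 0], 0]

```text
time_s: 11.8
tcp_pos: [0.4448, 0.3455, 0.1034]
ee_rot: [[1.0, 0.005, 0.0], [0.005, -1.0, 0.001], [0.0, -0.001, -1.0]]
wrist_force: [0.1, -0.3, 0.2]
gripper_width: 1.001
gripper_force: 0.0
```

```bash
cat > fit1.py <<'E'
import sys; from h import *
# args: name x y z [yaw]
t=imaging.capture('top'); s=imaging.capture('side'); st=r.sense(); print('tcp',st['tcp_pos'].round(4),st['time_s'])
a=sys.argv[1:]
for i in range(0,len(a),5):
    n=a[i]; x,y,z=map(float,a[i+1:i+4]); yw=None if a[i+4]=='-' else float(a[i+4]); ob=[]
    for w,p in(('top',t),('side',s)):
        m,c=mask(p,n,[x,y,z+SH[n][:,2].max()/2])
        if m is None: print(n,w,'none'); continue
        ob.append((p,m)); v,e=fit(n,[(p,m)],(x,y),z,yw); print(n,w,v.round(4),round(e,3),round(c,2))
E
python3 fit1.py hood .606 .109 .032 - plinth_round .606 .109 .012 - cap_large .4468 .3422 0 -
```

```text
tcp [0.4462 0.3428 0.1032] 11.9
hood top [0.6056 0.1068] 0.028 0.49
hood side [0.6075 0.1057] 0.078 0.97
plinth_round top [0.6059 0.1083] 0.494 0.93
plinth_round side [0.6065 0.1076] 0.454 0.74
cap_large top [0.4458 0.3427] 0.581 0.45
cap_large side [0.4476 0.3399] 0.116 0.65
```

Emit:
apply_moves:
  moves:
    - [[0.0005, 0.0005, 0.015], 0]
    - [[0, 0, 0.02], 0]
    - [[0, 0, 0.02], 0]
    - [[0, 0, 0.02], 0]
    - [[0, 0, 0.018], 0]

```text
time_s: 12.62
tcp_pos: [0.4475, 0.3409, 0.0092]
ee_rot: [[1.0, -0.001, -0.0], [-0.001, -1.0, -0.0], [-0.0, 0.0, -1.0]]
wrist_force: [0.2, -0.0, -1.0]
gripper_width: 0.998
gripper_force: 0.0
```

Emit:
apply_moves:
  moves:
    - [[0, 0, 0.015], 0]
    - [[0, 0, 0.01], 0]
    - [[0, 0, 0], 0]
    - [[0, 0, 0], 0]

```text
time_s: 12.95
tcp_pos: [0.4475, 0.3414, -0.0149]
ee_rot: [[1.0, -0.0, -0.0], [-0.0, -1.0, -0.001], [-0.0, 0.001, -1.0]]
wrist_force: [0.0, 1.2, -0.1]
gripper_width: 1.003
gripper_force: 0.0
```

```bash
python3 tip.py; python3 v.py b2 225 110 90 90 6 side
```

```text
T [ 0.4475  0.3414 -0.0149] tip z 0.0163 offset 0.0311 [24. 39. 68. 83. 85. 79. 78.] [ 0.   1.2 -0.1]
13.0 [ 0.44789798  0.34202577 -0.01411559] 0.9993227859439526 0.0 [0.10321502 0.41618806 0.42231443]
```

View pics/b2.png

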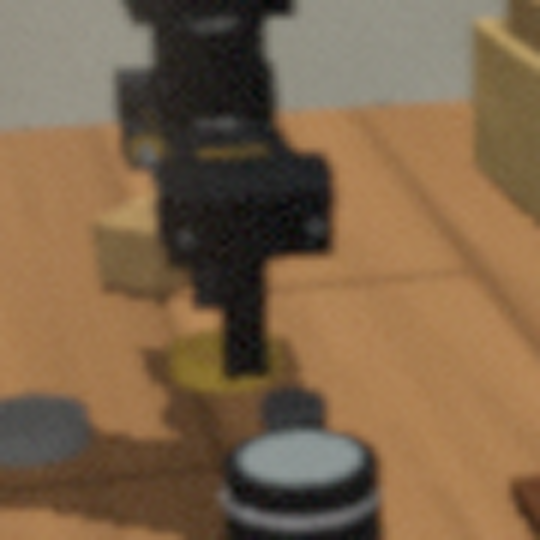

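Emit:
apply_moves:
  moves:
    - [[-0.0005, 0, 0.005], 0]
    - [[0, 0, 0.003], 0]
    - [[0, 0, 0.001], 0]
    - [[0, 0, 0], 0]

```text
time_s: 13.38
tcp_pos: [0.4465, 0.3416, -0.0239]
ee_rot: [[1.0, 0.0, -0.0], [0.0, -1.0, -0.0], [-0.0, 0.0, -1.0]]
wrist_force: [0.8, 0.8, 0.4]
gripper_width: 1.0
gripper_force: 0.0
```

Emit:
apply_moves:
  moves:
    - [[0, 0, 0], 0]
    - [[0, 0, 0], 0]
    - [[0, 0, 0], 0]
    - [[0, 0, 0], 0]
    - [[0, 0, 0], 0]
  hand: 0.04

```text
time_s: 13.8
tcp_pos: [0.4467, 0.3418, -0.0237]
ee_rot: [[1.0, 0.0, 0.0], [0.0, -1.0, 0.0], [0.0, -0.0, -1.0]]
wrist_force: [-0.1, 0.3, -0.8]
gripper_width: 0.704
gripper_force: 0.0
```

Emit:
apply_moves:
  moves:
    - [[0, 0, 0], 0]
    - [[0, 0, 0], 0]
    - [[0, 0, 0], 0]
    - [[0, 0, 0], 0]

```text
time_s: 14.13
tcp_pos: [0.4467, 0.3418, -0.0237]
ee_rot: [[1.0, 0.0, 0.0], [0.0, -1.0, 0.0], [0.0, -0.0, -1.0]]
wrist_force: [0.0, 0.1, 0.7]
gripper_width: 0.61
gripper_force: 30.0
```

Emit:
apply_moves:
  moves:
    - [[0, 0, -0.02], 0]
    - [[0, 0, -0.025], 0]
    - [[0, 0, -0.025], 0]
    - [[0, 0, -0.025], 0]
    - [[0, 0, -0.025], 0]

```text
time_s: 14.55
tcp_pos: [0.4463, 0.3413, 0.0972]
ee_rot: [[1.0, 0.0, -0.001], [0.0, -1.0, -0.001], [-0.001, 0.001, -1.0]]
wrist_force: [0.4, 0.6, -1.3]
gripper_width: 0.605
gripper_force: 30.0
```

Emit:
apply_moves:
  moves:
    - [[0, 0, -0.01], 0]
    - [[0.016, 0.0235, 0], 0]
    - [[0.018, 0.0265, 0], 0]
    - [[0.018, 0.0265, 0], 0]
    - [[0.018, 0.0265, 0], 0]

```text
time_s: 14.97
tcp_pos: [0.5166, 0.2375, 0.1053]
ee_rot: [[1.0, 0.001, -0.001], [0.001, -1.0, -0.001], [-0.001, 0.001, -1.0]]
wrist_force: [-0.6, -0.4, -0.9]
gripper_width: 0.605
gripper_force: 30.0
```

Emit:
apply_moves:
  moves:
    - [[0.018, 0.0265, 0], 0]
    - [[0.018, 0.0265, 0], 0]
    - [[0.018, 0.0265, 0], 0]
    - [[0.018, 0.0265, 0], 0]
    - [[0.016, 0.0235, 0], 0]

```text
time_s: 15.38
tcp_pos: [0.6049, 0.1074, 0.105]
ee_rot: [[1.0, -0.001, -0.002], [-0.001, -1.0, -0.001], [-0.002, 0.001, -1.0]]
wrist_force: [-0.1, -0.0, -0.8]
gripper_width: 0.602
gripper_force: 30.0
```

Emit:
apply_moves:
  moves:
    - [[0, 0, 0], 0]
    - [[0, 0, 0], 0]
    - [[0, 0, 0], 0]
    - [[0, 0, 0], 0]

```text
time_s: 15.72
tcp_pos: [0.604, 0.11, 0.1057]
ee_rot: [[1.0, 0.001, -0.001], [0.001, -1.0, -0.0], [-0.001, 0.0, -1.0]]
wrist_force: [1.0, -0.0, -1.1]
gripper_width: 0.602
gripper_force: 30.0
```

Emit:
apply_moves:
  moves:
    - [[0.0017, 0.0017, 0.015], 0]
    - [[0, 0, 0.015], 0]
    - [[0, 0, 0.015], 0]
    - [[0, 0, 0.008], 0]
    - [[0, 0, 0], 0]

```text
time_s: 16.13
tcp_pos: [0.6045, 0.108, 0.0512]
ee_rot: [[1.0, 0.002, -0.004], [0.001, -1.0, -0.001], [-0.004, 0.001, -1.0]]
wrist_force: [-0.5, -0.3, -0.2]
gripper_width: 0.609
gripper_force: 30.0
```

Emit:
apply_moves:
  moves:
    - [[0, 0, 0], 0]
    - [[0, 0, 0], 0]
    - [[0, 0, 0], 0]
    - [[0, 0, 0], 0]

```text
time_s: 16.47
tcp_pos: [0.607, 0.1079, 0.0543]
ee_rot: [[1.0, 0.0, 0.002], [0.0, -1.0, 0.001], [0.002, -0.001, -1.0]]
wrist_force: [0.5, 0.0, -0.7]
gripper_width: 0.604
gripper_force: 30.0
```

```bash
python3 v.py b3 300 120 90 90 6 side
python3 - <<'E'
from h import *
for i in range(5): print(r.sense()['tcp_pos']); imaging.capture('side')
E
```

```text
16.4667 [0.60702916 0.10789143 0.05426863] 0.6043762265762059 29.999827444553375 [ 0.52832583  0.03423855 -0.71336452]
[0.6068802  0.10776978 0.05407744]
[0.60676591 0.10770107 0.05390962]
[0.60668981 0.10762174 0.05378616]
[0.60659816 0.10754818 0.05360984]
[0.60656207 0.10752747 0.05351622]
```

View pics/b3.png

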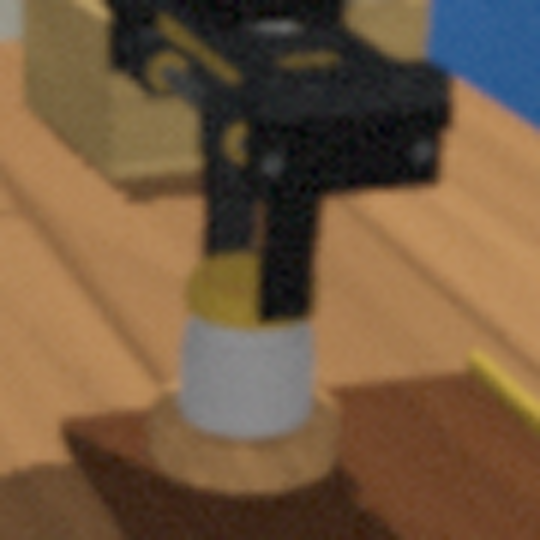

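Emit:
apply_moves:
  moves:
    - [[0, 0, 0.003], 0]
    - [[0, 0, 0], 0]
    - [[0, 0, 0], 0]
    - [[0, 0, 0], 0]
    - [[0, 0, 0], 0]

```text
time_s: 17.18
tcp_pos: [0.6065, 0.1076, 0.0502]
ee_rot: [[1.0, 0.0, -0.0], [0.0, -1.0, -0.0], [-0.0, 0.0, -1.0]]
wrist_force: [-0.1, -1.0, -1.2]
gripper_width: 0.607
gripper_force: 30.0
```

Emit:
apply_moves:
  moves:
    - [[0, 0, 0], 0]
    - [[0, 0, 0], 0]
    - [[0, 0, 0], 0]
    - [[0, 0, 0], 0]
    - [[0, 0, 0], 0]

```text
time_s: 17.6
tcp_pos: [0.6065, 0.1076, 0.0503]
ee_rot: [[1.0, 0.0, 0.0], [0.0, -1.0, 0.0], [0.0, -0.0, -1.0]]
wrist_force: [-1.3, -0.5, -0.5]
gripper_width: 0.604
gripper_force: 30.0
```

Emit:
apply_moves:
  moves:
    - [[-0.0007, -0.0006, 0.002], 0]
    - [[0, 0, 0.002], 0]
    - [[0, 0, 0.001], 0]
    - [[0, 0, 0], 0]
    - [[0, 0, 0], 0]

```text
time_s: 18.02
tcp_pos: [0.6057, 0.1081, 0.0451]
ee_rot: [[1.0, 0.0, -0.0], [0.0, -1.0, -0.0], [-0.0, 0.0, -1.0]]
wrist_force: [0.3, 0.7, -0.8]
gripper_width: 0.607
gripper_force: 30.0
```

Emit:
apply_moves:
  moves:
    - [[0, 0, 0.0008], 0]
    - [[0, 0, 0], 0]
    - [[0, 0, 0], 0]
    - [[0, 0, 0], 0]

```text
time_s: 18.35
tcp_pos: [0.6058, 0.1082, 0.0445]
ee_rot: [[1.0, 0.0, 0.0], [0.0, -1.0, 0.0], [0.0, -0.0, -1.0]]
wrist_force: [-0.2, 0.5, 0.1]
gripper_width: 0.607
gripper_force: 30.0
```

Emit:
apply_moves:
  moves:
    - [[0, 0, 0.0006], 0]
    - [[0, 0, 0], 0]
    - [[0, 0, 0], 0]

```text
time_s: 18.6
tcp_pos: [0.6059, 0.1082, 0.0443]
ee_rot: [[1.0, 0.0, 0.0], [0.0, -1.0, 0.0], [0.0, -0.0, -1.0]]
wrist_force: [-1.8, 0.7, 2.5]
gripper_width: 0.607
gripper_force: 30.0
```

Emit:
apply_moves:
  moves:
    - [[0, 0, 0], 0]
    - [[0, 0, 0], 0]
    - [[0, 0, 0], 0]
    - [[0, 0, 0], 0]
    - [[0, 0, 0], 0]
  hand: 0.087

```text
time_s: 19.02
tcp_pos: [0.6057, 0.1082, 0.0437]
ee_rot: [[1.0, 0.0, -0.0], [0.0, -1.0, -0.0], [-0.0, 0.0, -1.0]]
wrist_force: [-0.2, -0.0, 0.1]
gripper_width: 0.897
gripper_force: 0.0
```

Emit:
apply_moves:
  moves:
    - [[0, 0, 0], 0]
    - [[0, 0, -0.015], 0]
    - [[0, 0, -0.025], 0]
    - [[0, 0, -0.025], 0]
    - [[0, 0, -0.02], 0]

```text
time_s: 19.43
tcp_pos: [0.6063, 0.1082, 0.1306]
ee_rot: [[1.0, 0.0, 0.001], [0.0, -1.0, 0.0], [0.001, -0.0, -1.0]]
wrist_force: [-0.6, 0.1, 0.3]
gripper_width: 0.997
gripper_force: 0.0
```

```bash
python3 v.py b4 300 120 90 90 6 side; python3 fit1.py hood .606 .108 .032 - cap_large .606 .108 .068 -
```

```text
19.4333 [0.60626701 0.10820402 0.13063103] 0.9969935581790527 0.0 [-0.62485407  0.11653415  0.29912907]
tcp [0.6069 0.1087 0.1309] 19.5833
hood top [0.6067 0.1079] 0.621 0.56
hood side [0.6045 0.1014] 0.273 0.68
cap_large top [0.6053 0.1076] 0.098 0.76
cap_large side [0.6064 0.1065] 0.066 0.68
```

View pics/b4.png

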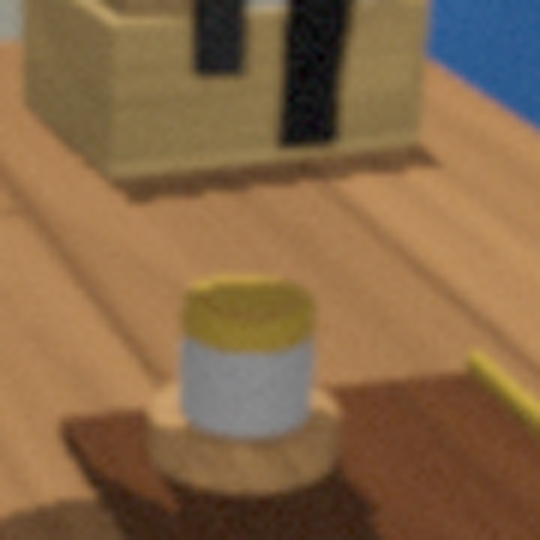

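Emit:
apply_moves:
  moves:
    - [[-0.009, 0.025, 0], 0]
    - [[-0.01, 0.03, 0], 0]
    - [[-0.01, 0.03, 0], 0]
    - [[-0.01, 0.03, 0], 0]
    - [[-0.01, 0.03, 0], 0]

```text
time_s: 20.2
tcp_pos: [0.5555, -0.0381, 0.1277]
ee_rot: [[1.0, 0.001, -0.002], [0.001, -1.0, -0.0], [-0.002, 0.0, -1.0]]
wrist_force: [0.8, -1.2, 0.5]
gripper_width: 1.0
gripper_force: 0.0
```

Emit:
apply_moves:
  moves:
    - [[-0.0105, 0.03, 0], 0]
    - [[-0.0105, 0.03, 0], 0]
    - [[-0.0105, 0.03, 0], 0]
    - [[-0.0105, 0.03, 0], 0]
    - [[-0.0105, 0.03, 0], 0]

```text
time_s: 20.62
tcp_pos: [0.503, -0.1881, 0.1278]
ee_rot: [[1.0, 0.0, -0.002], [0.0, -1.0, 0.0], [-0.002, -0.0, -1.0]]
wrist_force: [0.2, 0.8, 0.0]
gripper_width: 1.004
gripper_force: 0.0
```

Emit:
apply_moves:
  moves:
    - [[-0.0105, 0.03, 0], 0]
    - [[-0.0105, 0.03, 0], 0]
    - [[-0.0105, 0.03, 0], 0]
    - [[-0.0105, 0.03, 0], 0]
    - [[-0.0105, 0.03, 0], 0]

```text
time_s: 21.03
tcp_pos: [0.4506, -0.338, 0.1277]
ee_rot: [[1.0, 0.0, -0.002], [0.0, -1.0, 0.001], [-0.002, -0.001, -1.0]]
wrist_force: [0.5, -0.2, 0.2]
gripper_width: 1.001
gripper_force: 0.0
```

Emit:
apply_moves:
  moves:
    - [[0, 0, 0.02], 6.3]
    - [[0, 0, 0.02], 6.3]
    - [[0, 0, 0.02], 6.3]
    - [[0, 0, 0], 6.3]
    - [[0, 0, 0], 0]

```text
time_s: 21.45
tcp_pos: [0.4501, -0.3364, 0.0663]
ee_rot: [[0.904, -0.428, -0.005], [-0.428, -0.904, 0.002], [-0.005, 0.0, -1.0]]
wrist_force: [0.5, 0.4, 0.9]
gripper_width: 1.003
gripper_force: 0.0
```

Emit:
apply_moves:
  moves:
    - [[0, 0, 0], 0]
    - [[0, 0, 0], 0]
    - [[0, 0, 0], 0]
    - [[0, 0, 0], 0]

```text
time_s: 21.78
tcp_pos: [0.4523, -0.3369, 0.0694]
ee_rot: [[0.905, -0.424, 0.001], [-0.424, -0.905, -0.0], [0.001, -0.0, -1.0]]
wrist_force: [0.7, 0.1, -0.1]
gripper_width: 1.002
gripper_force: 0.0
```

Emit:
apply_moves:
  moves:
    - [[-0.002, 0.0018, 0.015], 0]
    - [[0, 0, 0.02], 0]
    - [[0, 0, 0.02], 0]
    - [[0, 0, 0.015], 0]
    - [[0, 0, 0.01], 0]

```text
time_s: 22.2
tcp_pos: [0.4487, -0.3373, -0.0124]
ee_rot: [[0.905, -0.425, -0.001], [-0.425, -0.905, 0.001], [-0.002, -0.0, -1.0]]
wrist_force: [-1.0, 0.2, 0.3]
gripper_width: 0.996
gripper_force: 0.0
```

Emit:
apply_moves:
  moves:
    - [[0, 0, 0.006], 0]
    - [[0, 0, 0.003], 0]
    - [[0, 0, 0], 0]
    - [[0, 0, 0], 0]
    - [[0, 0, 0], 0]

```text
time_s: 22.62
tcp_pos: [0.4501, -0.338, -0.0192]
ee_rot: [[0.905, -0.425, 0.002], [-0.425, -0.905, -0.001], [0.002, -0.0, -1.0]]
wrist_force: [0.3, -0.3, 0.2]
gripper_width: 0.999
gripper_force: 0.0
```

Emit:
apply_moves:
  moves:
    - [[0, 0, 0], 0]
    - [[0, 0, 0], 0]
    - [[0, 0, 0], 0]
    - [[0, 0, 0], 0]
    - [[0, 0, 0], 0]
  hand: 0.05

```text
time_s: 23.03
tcp_pos: [0.4493, -0.3377, -0.02]
ee_rot: [[0.905, -0.425, 0.0], [-0.425, -0.905, -0.0], [0.0, 0.0, -1.0]]
wrist_force: [0.2, -0.1, 0.8]
gripper_width: 0.725
gripper_force: 30.0
```

Emit:
apply_moves:
  moves:
    - [[0, 0, 0], 0]
    - [[0, 0, 0], 0]
    - [[0, 0, 0], 0]

```text
time_s: 23.28
tcp_pos: [0.4494, -0.3377, -0.02]
ee_rot: [[0.905, -0.426, 0.0], [-0.426, -0.905, -0.0], [0.0, 0.0, -1.0]]
wrist_force: [0.5, -0.3, 1.9]
gripper_width: 0.734
gripper_force: 30.0
```

Emit:
apply_moves:
  moves:
    - [[0, 0, -0.02], 0]
    - [[0, 0, -0.025], 0]
    - [[0, 0, -0.025], 0]
    - [[0, 0, -0.02], -6]
    - [[0, 0, 0], -6.4]

```text
time_s: 23.7
tcp_pos: [0.452, -0.339, 0.0741]
ee_rot: [[0.976, -0.215, 0.007], [-0.215, -0.977, -0.004], [0.008, 0.002, -1.0]]
wrist_force: [0.4, -0.5, -1.2]
gripper_width: 0.728
gripper_force: 30.0
```

Emit:
apply_moves:
  moves:
    - [[0, 0, 0], -6.4]
    - [[0, 0, 0], -6.4]
    - [[0, 0, 0], 0]
    - [[0, 0, 0], 0]
    - [[0, 0, 0], 0]

```text
time_s: 24.12
tcp_pos: [0.449, -0.3375, 0.0694]
ee_rot: [[1.0, -0.002, -0.001], [-0.002, -1.0, 0.0], [-0.001, -0.0, -1.0]]
wrist_force: [-0.2, -0.8, -1.3]
gripper_width: 0.73
gripper_force: 30.0
```

Emit:
apply_moves:
  moves:
    - [[0.0135, -0.022, 0], 0]
    - [[0.018, -0.03, 0], 0]
    - [[0.018, -0.03, 0], 0]
    - [[0.018, -0.03, 0], 0]
    - [[0.018, -0.03, 0], 0]

```text
time_s: 24.53
tcp_pos: [0.5352, -0.1943, 0.0697]
ee_rot: [[1.0, -0.002, -0.0], [-0.002, -1.0, 0.0], [-0.0, -0.0, -1.0]]
wrist_force: [-0.1, -0.3, -2.1]
gripper_width: 0.731
gripper_force: 30.0
```

Emit:
apply_moves:
  moves:
    - [[0.018, -0.03, 0], 0]
    - [[0.018, -0.03, 0], 0]
    - [[0.018, -0.03, 0], 0]
    - [[0.015, -0.022, 0], 0]
    - [[0, 0, 0], 0]

```text
time_s: 24.95
tcp_pos: [0.607, -0.0796, 0.0696]
ee_rot: [[1.0, 0.004, 0.003], [0.004, -1.0, 0.0], [0.003, -0.0, -1.0]]
wrist_force: [-0.1, -0.3, -1.3]
gripper_width: 0.733
gripper_force: 30.0
```

Emit:
apply_moves:
  moves:
    - [[0, 0, 0], 0]
    - [[0, 0, 0], 0]
    - [[0, 0, 0], 0]
    - [[0, 0, 0], 0]
    - [[0, 0, 0], 0]

```text
time_s: 25.37
tcp_pos: [0.6033, -0.0846, 0.0699]
ee_rot: [[1.0, -0.001, -0.0], [-0.001, -1.0, -0.0], [-0.0, 0.0, -1.0]]
wrist_force: [0.4, -0.4, -1.2]
gripper_width: 0.733
gripper_force: 30.0
```

Emit:
apply_moves:
  moves:
    - [[0.0024, -0.0028, 0.015], 0]
    - [[0, 0, 0.015], 0]
    - [[0, 0, 0.012], 0]
    - [[0, 0, 0.005], 0]
    - [[0, 0, 0], 0]

```text
time_s: 25.78
tcp_pos: [0.6049, -0.0814, 0.0216]
ee_rot: [[1.0, -0.001, -0.003], [-0.001, -1.0, -0.0], [-0.003, 0.0, -1.0]]
wrist_force: [-0.3, -0.3, -1.3]
gripper_width: 0.729
gripper_force: 30.0
```

Emit:
apply_moves:
  moves:
    - [[0, 0, 0], 0]
    - [[0, 0, 0], 0]
    - [[0, 0, 0], 0]
    - [[0, 0, 0], 0]
    - [[0, 0, 0], 0]

```text
time_s: 26.2
tcp_pos: [0.6064, -0.0808, 0.0234]
ee_rot: [[1.0, 0.0, 0.001], [0.0, -1.0, 0.0], [0.001, -0.0, -1.0]]
wrist_force: [-0.7, -0.6, -0.6]
gripper_width: 0.734
gripper_force: 30.0
```

Emit:
apply_moves:
  moves:
    - [[0, 0, 0], 0]
    - [[0, 0, 0], 0]
    - [[0, 0, 0], 0]
    - [[0, 0, 0], 0]
    - [[0, 0, 0], 0]

```text
time_s: 26.62
tcp_pos: [0.6061, -0.0808, 0.0228]
ee_rot: [[1.0, 0.0, -0.0], [0.0, -1.0, -0.0], [-0.0, 0.0, -1.0]]
wrist_force: [0.2, -0.4, -1.5]
gripper_width: 0.728
gripper_force: 30.0
```

Lower 11 mm to contact, correcting y by 0.6 mm.

Emit:
apply_moves:
  moves:
    - [[0, 0.0006, 0.004], 0]
    - [[0, 0, 0.003], 0]
    - [[0, 0, 0.002], 0]
    - [[0, 0, 0.001], 0]
    - [[0, 0, 0], 0]

```text
time_s: 27.03
tcp_pos: [0.6058, -0.0814, 0.0124]
ee_rot: [[1.0, 0.0, -0.001], [0.0, -1.0, -0.0], [-0.001, 0.0, -1.0]]
wrist_force: [0.4, 0.6, -1.3]
gripper_width: 0.728
gripper_force: 30.0
```

Emit:
apply_moves:
  moves:
    - [[0, 0, 0], 0]
    - [[0, 0, 0.0008], 0]
    - [[0, 0, 0], 0]
    - [[0, 0, 0], 0]
    - [[0, 0, 0], 0]

```text
time_s: 27.45
tcp_pos: [0.6061, -0.0814, 0.0121]
ee_rot: [[1.0, 0.0, 0.0], [0.0, -1.0, 0.0], [0.0, -0.0, -1.0]]
wrist_force: [-0.4, -0.5, -1.6]
gripper_width: 0.731
gripper_force: 30.0
```

Emit:
apply_moves:
  moves:
    - [[0, 0, 0.0006], 0]
    - [[0, 0, 0], 0]
    - [[0, 0, 0], 0]

```text
time_s: 27.7
tcp_pos: [0.6062, -0.0814, 0.012]
ee_rot: [[1.0, 0.0, 0.0], [0.0, -1.0, -0.0], [0.0, 0.0, -1.0]]
wrist_force: [-1.5, -0.1, 2.4]
gripper_width: 0.731
gripper_force: 30.0
```

Emit:
apply_moves:
  moves:
    - [[0, 0, 0], 0]
    - [[0, 0, 0], 0]
    - [[0, 0, 0], 0]
    - [[0, 0, 0], 0]
    - [[0, 0, 0], 0]
  hand: 0.087

```text
time_s: 28.12
tcp_pos: [0.6062, -0.0815, 0.0113]
ee_rot: [[1.0, 0.0, 0.0], [0.0, -1.0, -0.0], [0.0, 0.0, -1.0]]
wrist_force: [1.0, 0.1, -1.1]
gripper_width: 0.976
gripper_force: 0.0
```

Emit:
apply_moves:
  moves:
    - [[0, 0, -0.01], 0]
    - [[0, 0, -0.025], 0]
    - [[0, 0, -0.025], 0]
    - [[0, 0, -0.025], 0]
    - [[0, 0, -0.015], 0]

```text
time_s: 28.53
tcp_pos: [0.6078, -0.0815, 0.1154]
ee_rot: [[1.0, 0.001, 0.005], [0.001, -1.0, -0.0], [0.005, 0.0, -1.0]]
wrist_force: [0.6, 0.1, 0.1]
gripper_width: 0.999
gripper_force: 0.0
```

Emit:
apply_moves:
  moves:
    - [[-0.022, 0.0045, 0], 0]
    - [[-0.025, 0.005, 0], 0]
    - [[-0.025, 0.005, 0], 0]
    - [[-0.025, 0.0055, 0], 0]
    - [[-0.025, 0.0055, 0], 0]

```text
time_s: 28.95
tcp_pos: [0.4831, -0.1072, 0.1122]
ee_rot: [[1.0, 0.0, 0.001], [0.0, -1.0, -0.0], [0.001, 0.0, -1.0]]
wrist_force: [-0.1, -0.3, -0.4]
gripper_width: 0.999
gripper_force: 0.0
```

Emit:
apply_moves:
  moves:
    - [[-0.025, 0.0055, 0], 0]
    - [[-0.025, 0.0055, 0], 0]
    - [[0, 0, 0], 0]
    - [[0, 0, 0], 0]
    - [[0, 0, 0], 0]

```text
time_s: 29.37
tcp_pos: [0.4353, -0.118, 0.1124]
ee_rot: [[1.0, 0.001, 0.003], [0.001, -1.0, -0.0], [0.003, 0.0, -1.0]]
wrist_force: [0.5, -0.7, -0.1]
gripper_width: 1.003
gripper_force: 0.0
```

```bash
python3 fit1.py meter .606 -.0815 .032 0 canister .4332 -.118 0 - cap_small .5585 -.376 0 -
```

```text
tcp [ 0.4354 -0.1178  0.1119] 29.4667
meter top [ 0.613  -0.0812 -0.0626] 0.27 0.75
meter side [ 0.6061 -0.0813 -0.0887] 0.098 0.58
canister top [ 0.4251 -0.1178] 0.591 0.66
canister side [ 0.4338 -0.1181] 0.075 0.95
cap_small top none
cap_small side [ 0.5596 -0.3757] 0.072 0.83
```

Emit:
apply_moves:
  moves:
    - [[-0.0018, 0, 0.015], 0]
    - [[0, 0, 0.02], 0]
    - [[0, 0, 0.02], 0]
    - [[0, 0, 0.02], 0]
    - [[0, 0, 0.02], 0]

```text
time_s: 30.18
tcp_pos: [0.4327, -0.1179, 0.0157]
ee_rot: [[1.0, 0.0, 0.001], [0.0, -1.0, -0.0], [0.001, 0.0, -1.0]]
wrist_force: [0.5, 0.5, -0.5]
gripper_width: 1.002
gripper_force: 0.0
```

Emit:
apply_moves:
  moves:
    - [[0, 0, 0.015], 0]
    - [[0, 0, 0.01], 0]
    - [[0, 0, 0.006], 0]
    - [[0, 0, 0], 0]
    - [[0, 0, 0], 0]

```text
time_s: 30.6
tcp_pos: [0.4326, -0.118, -0.0145]
ee_rot: [[1.0, 0.001, -0.0], [0.001, -1.0, -0.0], [-0.0, 0.0, -1.0]]
wrist_force: [0.5, 0.1, 0.1]
gripper_width: 1.001
gripper_force: 0.0
```

Emit:
apply_moves:
  moves:
    - [[0, 0, 0], 0]
    - [[0, 0, 0], 0]
    - [[0, 0, 0], 0]
    - [[0, 0, 0], 0]
    - [[0, 0, 0], 0]
  hand: 0.02

```text
time_s: 31.02
tcp_pos: [0.4326, -0.1179, -0.0142]
ee_rot: [[1.0, 0.0, 0.001], [0.0, -1.0, 0.0], [0.001, -0.0, -1.0]]
wrist_force: [0.9, -0.6, 0.2]
gripper_width: 0.705
gripper_force: 0.0
```

Emit:
apply_moves:
  moves:
    - [[0, 0, 0], 0]
    - [[0, 0, 0], 0]
    - [[0, 0, 0], 0]
    - [[0, 0, 0], 0]
    - [[0, 0, 0], 0]

```text
time_s: 31.43
tcp_pos: [0.4323, -0.118, -0.0146]
ee_rot: [[1.0, 0.0, -0.0], [0.0, -1.0, -0.0], [-0.0, 0.0, -1.0]]
wrist_force: [0.7, 0.1, 0.6]
gripper_width: 0.366
gripper_force: 30.0
```

Emit:
apply_moves:
  moves:
    - [[0, 0, -0.02], 0]
    - [[0, 0, -0.025], 0]
    - [[0, 0, -0.025], 0]
    - [[0, 0, -0.025], 0]
    - [[0, 0, -0.01], 0]

```text
time_s: 31.85
tcp_pos: [0.4342, -0.118, 0.0936]
ee_rot: [[1.0, 0.001, 0.006], [0.001, -1.0, -0.0], [0.006, 0.0, -1.0]]
wrist_force: [1.0, -0.3, -0.1]
gripper_width: 0.358
gripper_force: 30.0
```

Emit:
apply_moves:
  moves:
    - [[0.02, -0.0035, 0], 0]
    - [[0.026, -0.004, 0], 0]
    - [[0.026, -0.004, 0], 0]
    - [[0.026, -0.004, 0], 0]
    - [[0.026, -0.004, 0], 0]

```text
time_s: 32.27
tcp_pos: [0.5572, -0.0982, 0.0903]
ee_rot: [[1.0, 0.0, -0.0], [0.0, -1.0, 0.0], [-0.0, -0.0, -1.0]]
wrist_force: [-0.2, -0.8, -0.7]
gripper_width: 0.362
gripper_force: 30.0
```

Emit:
apply_moves:
  moves:
    - [[0.026, -0.004, 0], 0]
    - [[0.026, -0.004, 0], 0]
    - [[0.026, -0.004, 0], 0]
    - [[0.0235, -0.0035, 0], 0]
    - [[0.013, -0.0015, 0], 0]

```text
time_s: 32.68
tcp_pos: [0.6729, -0.0809, 0.0895]
ee_rot: [[1.0, 0.001, 0.0], [0.001, -1.0, -0.0], [0.0, 0.0, -1.0]]
wrist_force: [0.9, -0.9, 0.1]
gripper_width: 0.362
gripper_force: 30.0
```

Emit:
apply_moves:
  moves:
    - [[0, 0, 0], 0]
    - [[0, 0, 0], 0]
    - [[0, 0, 0], 0]
    - [[0, 0, 0], 0]
    - [[0, 0, 0], 0]

```text
time_s: 33.1
tcp_pos: [0.67, -0.0816, 0.0908]
ee_rot: [[1.0, 0.0, -0.0], [0.0, -1.0, 0.0], [-0.0, -0.0, -1.0]]
wrist_force: [0.3, 0.2, -0.8]
gripper_width: 0.359
gripper_force: 30.0
```

Lower from 0.0908 to just above −0.0026.

Emit:
apply_moves:
  moves:
    - [[0.001, 0, 0.015], 0]
    - [[0, 0, 0.02], 0]
    - [[0, 0, 0.02], 0]
    - [[0, 0, 0.015], 0]
    - [[0, 0, 0.01], 0]

```text
time_s: 33.52
tcp_pos: [0.6703, -0.0815, 0.0089]
ee_rot: [[1.0, -0.0, -0.003], [-0.0, -1.0, 0.0], [-0.003, -0.0, -1.0]]
wrist_force: [-0.7, 0.3, -0.5]
gripper_width: 0.36
gripper_force: 30.0
```

Emit:
apply_moves:
  moves:
    - [[0, 0, 0.005], 0]
    - [[0, 0, 0], 0]
    - [[0, 0, 0], 0]
    - [[0, 0, 0], 0]
    - [[0, 0, 0], 0]

```text
time_s: 33.93
tcp_pos: [0.6727, -0.0814, 0.0068]
ee_rot: [[1.0, 0.0, 0.002], [0.0, -1.0, 0.0], [0.002, -0.0, -1.0]]
wrist_force: [-0.4, -0.2, -0.6]
gripper_width: 0.362
gripper_force: 30.0
```

Emit:
apply_moves:
  moves:
    - [[0, 0, 0], 0]
    - [[0, 0, 0], 0]
    - [[0, 0, 0], 0]
    - [[0, 0, 0], 0]
    - [[0, 0, 0], 0]

```text
time_s: 34.35
tcp_pos: [0.6719, -0.0814, 0.0055]
ee_rot: [[1.0, 0.0, 0.0], [0.0, -1.0, 0.0], [0.0, -0.0, -1.0]]
wrist_force: [-0.1, 0.3, -0.7]
gripper_width: 0.364
gripper_force: 30.0
```

Emit:
apply_moves:
  moves:
    - [[-0.0008, 0, 0.003], 0]
    - [[0, 0, 0.002], 0]
    - [[0, 0, 0.0015], 0]
    - [[0, 0, 0], 0]
    - [[0, 0, 0], 0]

```text
time_s: 34.77
tcp_pos: [0.6709, -0.0814, -0.0014]
ee_rot: [[1.0, 0.0, -0.001], [0.0, -1.0, -0.0], [-0.001, 0.0, -1.0]]
wrist_force: [-0.8, -0.1, -0.5]
gripper_width: 0.362
gripper_force: 30.0
```

Emit:
apply_moves:
  moves:
    - [[0, 0, 0.001], 0]
    - [[0, 0, 0], 0]
    - [[0, 0, 0], 0]
    - [[0, 0, 0], 0]
    - [[0, 0, 0], 0]

```text
time_s: 35.18
tcp_pos: [0.6711, -0.0814, -0.002]
ee_rot: [[1.0, 0.0, 0.0], [0.0, -1.0, -0.0], [0.0, 0.0, -1.0]]
wrist_force: [0.2, -0.2, 0.8]
gripper_width: 0.361
gripper_force: 30.0
```

Emit:
apply_moves:
  moves:
    - [[0, 0, 0.0008], 0]
    - [[0, 0, 0], 0]
    - [[0, 0, 0], 0]
    - [[0, 0, 0], 0]

```text
time_s: 35.52
tcp_pos: [0.6712, -0.0814, -0.0025]
ee_rot: [[1.0, 0.0, 0.001], [0.0, -1.0, -0.0], [0.001, 0.0, -1.0]]
wrist_force: [-0.0, -0.1, 1.6]
gripper_width: 0.358
gripper_force: 30.0
```

Emit:
apply_moves:
  moves:
    - [[0, 0, 0], 0]
    - [[0, 0, 0], 0]
    - [[0, 0, 0], 0]
    - [[0, 0, 0], 0]
    - [[0, 0, 0], 0]
  hand: 0.07

```text
time_s: 35.93
tcp_pos: [0.6709, -0.0814, -0.003]
ee_rot: [[1.0, 0.0, -0.0], [0.0, -1.0, 0.0], [-0.0, -0.0, -1.0]]
wrist_force: [0.3, 0.7, 0.9]
gripper_width: 0.653
gripper_force: 0.0
```

Emit:
apply_moves:
  moves:
    - [[0, 0, -0.01], 0]
    - [[0, 0, -0.025], 0]
    - [[0, 0, -0.025], 0]
    - [[0, 0, -0.025], 0]
    - [[0, 0, -0.025], 0]

```text
time_s: 36.35
tcp_pos: [0.6711, -0.0814, 0.1092]
ee_rot: [[1.0, 0.0, 0.001], [0.0, -1.0, -0.0], [0.001, 0.0, -1.0]]
wrist_force: [-0.1, 0.6, -0.7]
gripper_width: 0.801
gripper_force: 0.0
```

Emit:
apply_moves:
  moves:
    - [[-0.01, 0.026, 0], 0]
    - [[-0.0113, 0.0295, 0], 0]
    - [[-0.0113, 0.0295, 0], 0]
    - [[-0.0113, 0.0295, 0], 0]
    - [[-0.0113, 0.0295, 0], 0]

```text
time_s: 36.77
tcp_pos: [0.6154, -0.2266, 0.1083]
ee_rot: [[1.0, 0.001, 0.001], [0.001, -1.0, -0.0], [0.001, 0.0, -1.0]]
wrist_force: [1.2, 0.3, 0.3]
gripper_width: 0.804
gripper_force: 0.0
```

Emit:
apply_moves:
  moves:
    - [[-0.0113, 0.0295, 0], 0]
    - [[-0.0113, 0.0295, 0], 0]
    - [[-0.0113, 0.0295, 0], 0]
    - [[-0.0113, 0.0295, 0], 0]
    - [[-0.0113, 0.0295, 0], 0]

```text
time_s: 37.18
tcp_pos: [0.5588, -0.3744, 0.1082]
ee_rot: [[1.0, 0.0, 0.001], [0.0, -1.0, -0.0], [0.001, 0.0, -1.0]]
wrist_force: [0.3, -0.2, 0.1]
gripper_width: 0.805
gripper_force: 0.0
```

Emit:
apply_moves:
  moves:
    - [[0, 0, 0], 6.9]
    - [[0, 0, 0], 6.9]
    - [[0, 0, 0], 6.9]
    - [[0, 0, 0], 6.9]
    - [[0, 0, 0], 6.9]

```text
time_s: 37.6
tcp_pos: [0.5594, -0.3732, 0.108]
ee_rot: [[0.821, -0.571, 0.001], [-0.571, -0.821, -0.0], [0.001, -0.0, -1.0]]
wrist_force: [-0.2, -0.8, -0.1]
gripper_width: 0.805
gripper_force: 0.0
```

Emit:
apply_moves:
  moves:
    - [[0, 0, 0], 6.9]
    - [[0, 0, 0], 6.9]
    - [[0, 0, 0], 6.9]
    - [[0, 0, 0], 6.9]
    - [[0, 0, 0], 6.9]

```text
time_s: 38.02
tcp_pos: [0.5595, -0.373, 0.1081]
ee_rot: [[0.353, -0.936, 0.001], [-0.936, -0.353, -0.0], [0.001, -0.001, -1.0]]
wrist_force: [0.6, -0.2, -0.1]
gripper_width: 0.804
gripper_force: 0.0
```

Emit:
apply_moves:
  moves:
    - [[0, 0, 0], 7.0]
    - [[0, 0, 0], 7.0]
    - [[0, 0, 0], 7.0]
    - [[0, 0, 0], 0]
    - [[0, 0, 0], 0]

```text
time_s: 38.43
tcp_pos: [0.5595, -0.373, 0.1078]
ee_rot: [[0.003, -1.0, 0.001], [-1.0, -0.003, -0.0], [0.0, -0.001, -1.0]]
wrist_force: [-0.3, 0.3, 0.2]
gripper_width: 0.803
gripper_force: 0.0
```

```bash
python3 fit1.py meter .606 -.0815 .032 0 canister .672 -.0815 .012 - cap_small .5585 -.376 0 - cap_large .606 .108 .068 - lens .4418 .1108 0 - plinth_oblong .606 -.0815 .012 0; python3 v.py c1 230 90 190 140 4 top
```

```text
tcp [ 0.5595 -0.3729  0.1075] 38.5333
meter top [ 0.6057 -0.0817  0.0361] 0.059 0.97
meter side [ 0.6053 -0.0843 -0.0381] 0.419 0.6
canister top [ 0.6724 -0.0818] 0.058 0.54
canister side none
cap_small top none
cap_small side [ 0.5604 -0.3748] 0.149 0.67
cap_large top [0.6059 0.1068] 0.126 0.81
cap_large side [0.6056 0.1095] 0.146 0.49
lens top none
lens side [0.4425 0.1152] 0.101 0.92
plinth_oblong top [ 0.6042 -0.0819  0.0212] 0.601 0.75
plinth_oblong side [ 0.5991 -0.0856 -0.1684] 0.473 0.91
39.1333 [ 0.55936801 -0.37292943  0.10712947] 0.8041702068907781 0.0 [0.07266524 0.16240718 0.13182539]
```

View pics/c1.png

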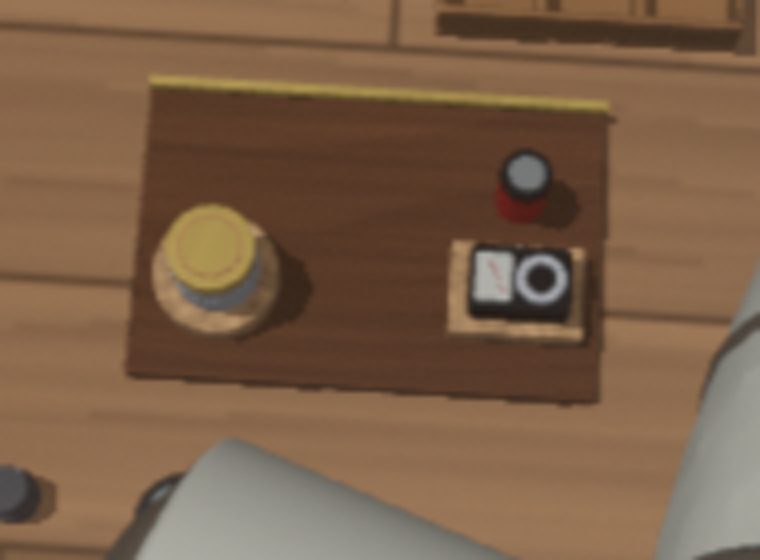

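Stack, meter and canister sit as wanted: cap at (210,247), meter at (520,283), canister at (525,185) in the crop. Now the small cap.

Emit:
apply_moves:
  moves:
    - [[0.003, 0.001, 0.015], 0]
    - [[0, 0, 0.02], 0]
    - [[0, 0, 0.02], 0]
    - [[0, 0, 0.02], 0]
    - [[0, 0, 0.02], 0]

```text
time_s: 39.6
tcp_pos: [0.5585, -0.376, 0.0115]
ee_rot: [[0.0, -1.0, 0.0], [-1.0, -0.0, -0.0], [0.0, -0.0, -1.0]]
wrist_force: [-0.8, 0.9, 0.8]
gripper_width: 0.806
gripper_force: 0.0
```

Emit:
apply_moves:
  moves:
    - [[0, 0, 0.015], 0]
    - [[0, 0, 0.01], 0]
    - [[0, 0, 0.004], 0]
    - [[0, 0, 0], 0]
    - [[0, 0, 0], 0]

```text
time_s: 40.02
tcp_pos: [0.559, -0.3763, -0.0161]
ee_rot: [[0.001, -1.0, 0.001], [-1.0, -0.001, -0.001], [0.001, -0.001, -1.0]]
wrist_force: [-0.0, 0.0, -0.0]
gripper_width: 0.803
gripper_force: 0.0
```

Emit:
apply_moves:
  moves:
    - [[0, 0, 0], 0]
    - [[0, 0, 0], 0]
    - [[0, 0, 0], 0]
    - [[0, 0, 0], 0]
    - [[0, 0, 0], 0]

```text
time_s: 40.43
tcp_pos: [0.5586, -0.376, -0.0164]
ee_rot: [[0.0, -1.0, 0.001], [-1.0, -0.0, -0.0], [0.0, -0.001, -1.0]]
wrist_force: [-0.3, 0.1, -0.2]
gripper_width: 0.804
gripper_force: 0.0
```

Down 7 mm to −0.0235 (same height as used for the large cap), then grip.

Emit:
apply_moves:
  moves:
    - [[0, 0, 0.004], 0]
    - [[0, 0, 0.003], 0]
    - [[0, 0, 0], 0]
    - [[0, 0, 0], 0]

```text
time_s: 40.77
tcp_pos: [0.5581, -0.3758, -0.0244]
ee_rot: [[0.0, -1.0, -0.001], [-1.0, -0.0, 0.0], [-0.0, 0.001, -1.0]]
wrist_force: [0.9, -0.2, 0.3]
gripper_width: 0.805
gripper_force: 0.0
```

Emit:
apply_moves:
  moves:
    - [[0, 0, 0], 0]
    - [[0, 0, 0], 0]
    - [[0, 0, 0], 0]
    - [[0, 0, 0], 0]
    - [[0, 0, 0], 0]
  hand: 0.025

```text
time_s: 41.18
tcp_pos: [0.5585, -0.376, -0.0238]
ee_rot: [[0.0, -1.0, 0.0], [-1.0, -0.0, -0.0], [0.0, -0.0, -1.0]]
wrist_force: [0.1, 0.7, -0.5]
gripper_width: 0.513
gripper_force: 0.0
```

Emit:
apply_moves:
  moves:
    - [[0, 0, 0], 0]
    - [[0, 0, 0], 0]
    - [[0, 0, 0], 0]
    - [[0, 0, 0], 0]
    - [[0, 0, 0], 0]

```text
time_s: 41.6
tcp_pos: [0.5584, -0.3759, -0.0238]
ee_rot: [[0.0, -1.0, 0.0], [-1.0, -0.0, -0.0], [0.0, -0.0, -1.0]]
wrist_force: [0.6, -0.1, 0.4]
gripper_width: 0.4
gripper_force: 30.0
```

Emit:
apply_moves:
  moves:
    - [[0, 0, -0.02], 0]
    - [[0, 0, -0.025], 0]
    - [[0, 0, -0.025], 0]
    - [[0, 0, -0.025], 0]
    - [[0, 0, -0.02], 0]

```text
time_s: 42.02
tcp_pos: [0.5588, -0.3762, 0.0932]
ee_rot: [[0.0, -1.0, 0.001], [-1.0, -0.0, -0.001], [0.001, -0.001, -1.0]]
wrist_force: [0.5, -0.8, -0.5]
gripper_width: 0.402
gripper_force: 30.0
```

Emit:
apply_moves:
  moves:
    - [[-0.022, -0.0026, 0], 0]
    - [[-0.03, -0.0037, 0], 0]
    - [[-0.03, -0.0037, 0], 0]
    - [[-0.03, -0.0037, 0], 0]
    - [[-0.03, -0.0037, 0], 0]

```text
time_s: 42.43
tcp_pos: [0.5755, -0.2326, 0.0911]
ee_rot: [[-0.0, -1.0, -0.0], [-1.0, 0.0, 0.0], [-0.0, 0.0, -1.0]]
wrist_force: [-0.1, 0.4, -0.8]
gripper_width: 0.398
gripper_force: 30.0
```

Emit:
apply_moves:
  moves:
    - [[-0.03, -0.0037, 0], 0]
    - [[-0.03, -0.0037, 0], 0]
    - [[-0.03, -0.0037, 0], 0]
    - [[-0.03, -0.0037, 0], 0]
    - [[-0.03, -0.0037, 0], 0]

```text
time_s: 42.85
tcp_pos: [0.5941, -0.0824, 0.0912]
ee_rot: [[0.0, -1.0, -0.0], [-1.0, -0.0, 0.0], [-0.0, 0.0, -1.0]]
wrist_force: [1.2, -0.0, -0.3]
gripper_width: 0.397
gripper_force: 30.0
```

Emit:
apply_moves:
  moves:
    - [[-0.03, -0.0037, 0], 0]
    - [[-0.03, -0.0037, 0], 0]
    - [[-0.025, -0.003, 0], 0]
    - [[-0.0125, -0.001, 0], 0]
    - [[0, 0, 0], 0]

```text
time_s: 43.27
tcp_pos: [0.6058, 0.0161, 0.0911]
ee_rot: [[0.004, -1.0, 0.0], [-1.0, -0.004, 0.0], [-0.0, -0.0, -1.0]]
wrist_force: [-0.7, -0.1, -0.2]
gripper_width: 0.398
gripper_force: 30.0
```

Emit:
apply_moves:
  moves:
    - [[0, 0, 0], 0]
    - [[0, 0, 0], 0]
    - [[0, 0, 0], 0]
    - [[0, 0, 0], 0]
    - [[0, 0, 0], 0]

```text
time_s: 43.68
tcp_pos: [0.6055, 0.0126, 0.0912]
ee_rot: [[-0.001, -1.0, -0.0], [-1.0, 0.001, -0.0], [0.0, 0.0, -1.0]]
wrist_force: [0.3, -0.0, -0.6]
gripper_width: 0.397
gripper_force: 30.0
```

Emit:
apply_moves:
  moves:
    - [[-0.001, -0.0003, 0.015], 0]
    - [[0, 0, 0.02], 0]
    - [[0, 0, 0.02], 0]
    - [[0, 0, 0.02], 0]
    - [[0, 0, 0.01], 0]

```text
time_s: 44.1
tcp_pos: [0.6043, 0.0138, 0.0037]
ee_rot: [[-0.001, -1.0, -0.004], [-1.0, 0.001, -0.001], [0.001, 0.004, -1.0]]
wrist_force: [0.7, -0.5, -1.3]
gripper_width: 0.396
gripper_force: 30.0
```

Emit:
apply_moves:
  moves:
    - [[0, 0, 0.006], 0]
    - [[0, 0, 0], 0]
    - [[0, 0, 0], 0]
    - [[0, 0, 0], 0]
    - [[0, 0, 0], 0]

```text
time_s: 44.52
tcp_pos: [0.6068, 0.0148, 0.0014]
ee_rot: [[0.0, -1.0, 0.002], [-1.0, -0.0, 0.001], [-0.001, -0.002, -1.0]]
wrist_force: [-1.2, -0.6, 0.1]
gripper_width: 0.402
gripper_force: 30.0
```

Emit:
apply_moves:
  moves:
    - [[0, 0, 0], 0]
    - [[0, 0, 0], 0]
    - [[0, 0, 0], 0]
    - [[0, 0, 0], 0]
    - [[0, 0, 0], 0]

```text
time_s: 44.93
tcp_pos: [0.6059, 0.0146, 0.0002]
ee_rot: [[0.0, -1.0, 0.0], [-1.0, -0.0, 0.0], [-0.0, -0.0, -1.0]]
wrist_force: [-0.3, -0.3, 0.2]
gripper_width: 0.396
gripper_force: 30.0
```

Target reported z −0.0118.

Emit:
apply_moves:
  moves:
    - [[0.0008, 0, 0.004], 0]
    - [[0, 0, 0.004], 0]
    - [[0, 0, 0.002], 0]
    - [[0, 0, 0.001], 0]
    - [[0, 0, 0], 0]

```text
time_s: 45.35
tcp_pos: [0.6055, 0.0137, -0.0115]
ee_rot: [[0.0, -1.0, -0.001], [-1.0, -0.0, -0.0], [0.0, 0.001, -1.0]]
wrist_force: [-0.3, 0.4, -0.8]
gripper_width: 0.4
gripper_force: 30.0
```

Emit:
apply_moves:
  moves:
    - [[0, 0, 0], 0]
    - [[0, 0, 0.0006], 0]
    - [[0, 0, 0], 0]
    - [[0, 0, 0], 0]
    - [[0, 0, 0], 0]

```text
time_s: 45.77
tcp_pos: [0.606, 0.0138, -0.0113]
ee_rot: [[0.0, -1.0, 0.0], [-1.0, -0.0, 0.0], [-0.0, -0.0, -1.0]]
wrist_force: [-0.1, -0.3, -0.5]
gripper_width: 0.401
gripper_force: 30.0
```

Emit:
apply_moves:
  moves:
    - [[0, 0, 0.0006], 0]
    - [[0, 0, 0], 0]
    - [[0, 0, 0], 0]
    - [[0, 0, 0], 0]

```text
time_s: 46.1
tcp_pos: [0.6061, 0.0138, -0.0118]
ee_rot: [[0.0, -1.0, 0.0], [-1.0, -0.0, 0.0], [-0.0, -0.0, -1.0]]
wrist_force: [-0.5, 0.5, 1.1]
gripper_width: 0.401
gripper_force: 30.0
```

Emit:
apply_moves:
  moves:
    - [[0, 0, 0], 0]
    - [[0, 0, 0], 0]
    - [[0, 0, 0], 0]
    - [[0, 0, 0], 0]
    - [[0, 0, 0], 0]
  hand: 0.06

```text
time_s: 46.52
tcp_pos: [0.6058, 0.0138, -0.0121]
ee_rot: [[0.0, -1.0, -0.0], [-1.0, -0.0, -0.0], [0.0, 0.0, -1.0]]
wrist_force: [0.6, -0.2, 0.8]
gripper_width: 0.656
gripper_force: 0.0
```

Emit:
apply_moves:
  moves:
    - [[0, 0, -0.01], 0]
    - [[0, 0, -0.025], 0]
    - [[0, 0, -0.03], 0]
    - [[0, 0, -0.03], 0]
    - [[0, 0, -0.03], 0]

```text
time_s: 46.93
tcp_pos: [0.6058, 0.0137, 0.1151]
ee_rot: [[0.0, -1.0, 0.0], [-1.0, -0.0, -0.0], [0.0, -0.0, -1.0]]
wrist_force: [0.1, 0.9, -0.0]
gripper_width: 0.687
gripper_force: 0.0
```

Emit:
apply_moves:
  moves:
    - [[0.025, 0.01, -0.015], 0]
    - [[0.035, 0.015, 0], 0]
    - [[0.035, 0.015, 0], 0]
    - [[0.035, 0.015, 0], 0]
    - [[0.035, 0.015, 0], 0]

```text
time_s: 47.35
tcp_pos: [0.5351, -0.1525, 0.1291]
ee_rot: [[0.001, -1.0, 0.001], [-1.0, -0.001, -0.0], [0.0, -0.001, -1.0]]
wrist_force: [0.2, -0.9, -0.1]
gripper_width: 0.686
gripper_force: 0.0
```

Emit:
apply_moves:
  moves:
    - [[0.035, 0.015, 0], 0]
    - [[0.035, 0.015, 0], 0]
    - [[0.035, 0.01, 0], 0]
    - [[0.035, 0.01, 0], 0]
    - [[0.03, 0, 0], 0]

```text
time_s: 47.77
tcp_pos: [0.4839, -0.3231, 0.1291]
ee_rot: [[-0.001, -1.0, 0.0], [-1.0, 0.001, 0.0], [-0.0, -0.0, -1.0]]
wrist_force: [0.2, -0.3, -0.2]
gripper_width: 0.695
gripper_force: 0.0
```

Emit:
apply_moves:
  moves:
    - [[0, 0, 0], 0]
    - [[0, 0, 0], 0]
    - [[0, 0, 0], 0]

```text
time_s: 48.02
tcp_pos: [0.4858, -0.321, 0.1283]
ee_rot: [[-0.0, -1.0, 0.0], [-1.0, 0.0, 0.0], [-0.0, -0.0, -1.0]]
wrist_force: [-0.4, 0.3, -0.7]
gripper_width: 0.693
gripper_force: 0.0
```

```bash
python3 fit1.py meter .606 -.0815 .032 0 canister .672 -.0815 .012 - cap_small .606 .0138 .012 - cap_large .606 .108 .068 - hood .606 .108 .032 - lens .4418 .1108 0 -; python3 v.py c2 230 90 190 140 4 top;  python3 v.py c3 220 120 240 160 3 side; python3 -c "
import cv2,numpy as np;a=cv2.imread('pics/c2.png');b=cv2.imread('pics/c3.png');c=np.hstack([cv2.resize(a,(400,295)),cv2.resize(b,(400,295))]);cv2.imwrite('pics/c4.png',c)"
```

```text
tcp [ 0.4862 -0.3202  0.1283] 48.1167
meter top [ 0.6039 -0.0807 -0.0129] 0.079 0.91
meter side [ 0.6078 -0.0816 -0.0926] 0.114 0.77
canister top [ 0.6727 -0.0825] 0.046 0.49
canister side none
cap_small top [0.6061 0.0131] 0.073 0.71
cap_small side none
cap_large top [0.6059 0.1083] 0.057 0.79
cap_large side none
hood top [0.6088 0.1059] 0.751 0.67
hood side none
lens top [0.4418 0.1108] 0.077 0.83
lens side [0.4415 0.1108] 0.051 0.86
48.7167 [ 0.48597665 -0.3212169   0.1279154 ] 0.6887872145967506 0.0 [-0.73024519 -0.10016917  0.1936796 ]
48.7667 [ 0.48597389 -0.32123571  0.127921  ] 0.6879554534243653 0.0 [ 0.12809158 -0.24821629  0.16789176]
```

View pics/c4.png

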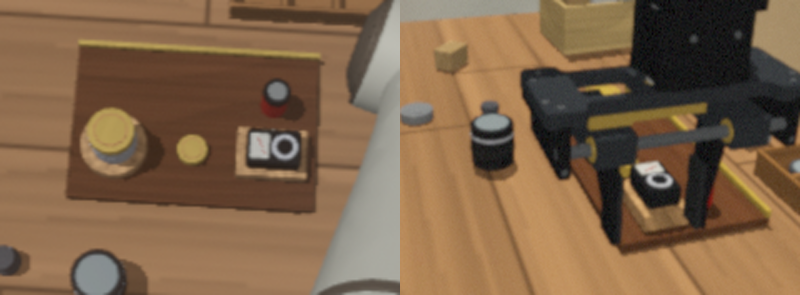

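The final view shows every item in place: the closed stack at (112,140), the small cap at (192,150), the meter at (275,150) and the canister at (275,98). The lens hasn't moved and the gripper is clear, so I'm handing the job in.

```bash
python3 -c "
from station import r
print(r.finish_job())"
```

```text
the job is handed in; nothing more can be done
None
```

The display is laid out as asked and handed in at about 49 s: in the last camera check each piece was within about 2–3 mm of its target, the lens had not moved, and the gripper held nothing; I was not given the verdict.

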